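Copy a key fob: lay both fobs in the copier and hold its recessed button

TASK

Copy the key fob: first lay the blue fob flat in the blue-floored bay of the grey copier and the black fob flat in its black-floored bay, each with its key-ring end pointing away from the white console, and let go of them. Then take the orange stylus out of its wooden block, put its pin down through the round hole in the white console and press the recessed red button right down, gently; finish while you are still holding the stylus and keeping the button pressed, and leave the other things on the bench alone.

Things in the scene. Friction and masses are not known exactly. Their poses are not given: they have to be found in the camera images.
- copier: Fob copier, fixed to the bench: grey case 154 x 154 mm. Origin: centre of its underside, on the bench; x points from the console to the bays, z up. Its white console (46 mm in x, 154 mm wide, top at z = 46 mm) covers x = -77 to -31 mm; behind it the grey deck (top at z = 30 mm) carries two bays side by side, long along x
- blue_bay (a point): Centre of the floor of the bay with the blue floor, at (20, 42.5, 30) mm of the copier; axes parallel to the copier's. A bay is 70 mm (x) by 46 mm (y) inside, bounded by black corner lips 7 mm high and 4 mm thick; its long sides are open over the middle 46 mm (room for fingers) and its ends over the middle 22 mm (the ring sticks out there). The two bays' centres are 85 mm apart
- black_bay (a point): The same point of the bay with the black floor, at (20, -42.5, 30) mm of the copier
- aperture (a point): Centre of the mouth of the round hole, 13 mm wide and vertical, in the top of the white console, ringed in black, at (-54, 0, 46) mm of the copier. The red button lies at the bottom of it
- button_top (a point): Centre of the top of the red button (11 mm wide), 24 mm below the mouth of the hole when not pressed; moves with the button
- copy_button (a joint): Travel of the button: 0 released, 0.005 m fully down. A spring returns it: 0.8 N starts it, 4.8 N takes it fully down. It counts as pressed beyond 0.0035 m
- blue_fob: Blue key fob, 30 g, lying on its back, buttons up: a shell 62 mm (x) x 36 mm (y) x 13 mm with a flat key ring of wire sticking out 17 mm at its +x end (79 mm in all; the ring is in the air and bears nothing). Origin: on the underside, 9 mm from the shell's middle towards the ring; x along its length towards the ring, z up. Grip the shell across its 36 mm width
- black_fob: Black key fob, 30 g, lying on its back, buttons up: a shell 62 mm (x) x 36 mm (y) x 13 mm with a flat key ring of wire sticking out 17 mm at its +x end (79 mm in all; the ring is in the air and bears nothing). Origin: on the underside, 9 mm from the shell's middle towards the ring; x along its length towards the ring, z up. Grip the shell across its 36 mm width
- blue_ring (a point): Middle of the key ring of the blue fob, 40 mm from the shell's middle along the fob's x
- blue_mid (a point): Middle of the underside of the blue fob's shell: it belongs on the centre of the blue bay's floor; grip here, from above
- black_ring (a point): Middle of the key ring of the black fob, 40 mm from the shell's middle along the fob's x
- black_mid (a point): Middle of the underside of the black fob's shell: it belongs on the centre of the black bay's floor; grip here, from above
- stylus_block: Wooden block 70 x 70 x 60 mm, fixed to the bench, with a hole 10 mm wide and 55 mm deep in its top centre, in which the stylus stands upright. Origin: centre of its underside
- stylus: Stylus, 60 g, standing upright in the block, pin down, its shoulder resting on the block's top: a round orange handle 17 mm thick from z = 50 to 128 mm with a black cap to 132 mm, and below it a steel pin 6 mm thick and 50 mm long. Origin: the tip of the pin, z along the handle (up at the start). It is drawn straight up by 50 mm to come free
- stylus_tip (a point): Tip of the stylus's pin (its origin)
- stylus_grip (a point): Point on the axis of the stylus's handle, 95 mm above the tip: a good place to grip it from above
- oil_bottle: Bystander: small oil bottle with a red nozzle, 40 x 39 x 141 mm, at the back; origin at its underside
- tape_roll: Bystander: roll of black tape, 55 x 53 x 19 mm, at the back; origin at its underside
- lock_cylinder: Bystander: brass lock cylinder, 65 x 33 x 17 mm, between copier and robot on the left; origin at its underside
Not all that is in view belongs to the job. Of the things shaped like the blue_fob, the blue one is meant.

How it is judged:
On the way, in this order (a step that is already met when the one before it is completed fails the run):
1. both fobs lie flat in the bays of their own colour, ring ends away from the console, and are let go (x of blue_mid in the frame of blue_bay between -0.007 and 0.007 m and y of blue_mid in the frame of blue_bay between -0.007 and 0.007 m and z of blue_mid in the frame of blue_bay between -0.004 and 0.004 m and angle between each of blue_fob, black_fob's own z axis and vertical below 0.15 rad and angle between the x axis of blue_fob and the x axis of blue_bay, either way round below 0.26 rad and x of blue_ring in the frame of blue_bay above 0.02 m and x of black_mid in the frame of black_bay between -0.007 and 0.007 m and y of black_mid in the frame of black_bay between -0.007 and 0.007 m and z of black_mid in the frame of black_bay between -0.004 and 0.004 m and angle between the x axis of black_fob and the x axis of black_bay, either way round below 0.26 rad and x of black_ring in the frame of black_bay above 0.02 m and contact force between the fingers and blue_fob below 0.1 N and contact force between the fingers and black_fob below 0.1 N), for 0.2 s.
2. the stylus is lifted out of its block in the gripper (z of stylus_tip in the frame of stylus_block above 0.065 m and contact force between the fingers and stylus above 3 N), for 0.1 s.
3. the stylus presses the recessed button down (value of joint copy_button above 0.0035 m and contact force between stylus and copier above 1.5 N and distance between stylus_tip and button_top below 0.008 m and contact force between the fingers and stylus above 3 N and angle between stylus's own z axis and vertical below 0.2 rad), for 0.3 s.
At the end, for the whole second after the job is handed in: Stylus gripped (over 3 N), upright within 0.2 rad, tip on the button, pushing over 1.5 N, button beyond 3.5 of 5 mm. Fobs untouched in the bays of their own colour: within 7 mm of centre, flat (0.15 rad, 4 mm), within 0.26 rad of the bay's length, rings away from the console (all of step 1 and all of step 3); the arm keeps its last pose, push and grip.
It fails at once if the button is pressed before both fobs lie in their bays (value of joint copy_button above 0.002 m and not ((x of blue_mid in the frame of blue_bay between -0.007 and 0.007 m and y of blue_mid in the frame of blue_bay between -0.007 and 0.007 m and z of blue_mid in the frame of blue_bay between -0.004 and 0.004 m and angle between blue_fob's own z axis and vertical below 0.15 rad and angle between the x axis of blue_fob and the x axis of blue_bay, either way round below 0.26 rad and x of blue_ring in the frame of blue_bay above 0.02 m) and (x of black_mid in the frame of black_bay between -0.007 and 0.007 m and y of black_mid in the frame of black_bay between -0.007 and 0.007 m and z of black_mid in the frame of black_bay between -0.004 and 0.004 m and angle between black_fob's own z axis and vertical below 0.15 rad and angle between the x axis of black_fob and the x axis of black_bay, either way round below 0.26 rad and x of black_ring in the frame of black_bay above 0.02 m))).
It fails at once if the stylus is rammed into the copier with more than 35 N (contact force between stylus and copier above 35 N).
It fails at once if a bystander is pushed more than 30 mm from its place (distance of any of oil_bottle, tape_roll, lock_cylinder from where it was at the start of the episode above 0.03 m).
It also fails if it takes over 62 s, if anything falls off the work surface, if the arm or the gripper's body presses on something with over 40 N, if the wrist force passes 120 N, or if a joint passes its speed limit or range.

ROBOT

A 7-joint arm with a two-finger parallel gripper is mounted at the origin on a cart in front of the work surface, level with it; the furniture and walls round the work are solid. World frame = base frame: x ahead of the robot, y to its left, z up, the work surface at z = 0. Lengths are in m, angles in rad, forces in N, time in s.
With the tool pointing down it reaches from about 0.425 to 1.025 m from the base axis. Payload 9.4 kg.
Tool frame: the origin (TCP) lies midway between the tips of the shut fingers; the grasp point (between the pads) lies 19 mm behind it (bot.grasp_offset is the z of the grasp point in the tool frame, in m); z points along the fingers, x is the direction in which the jaws open and shut, and the axes are right-handed (so a half turn about z gives the same grasp; the last joint's range is limited). The gripper opens to 85 mm and grips with 20 to 120 N. Pads are 22 mm wide; open, the fingers measure 114 mm over their backs; the gripper's body (76 mm by 85 mm) begins 54 mm behind the grasp point. The pads swing forward as they close: fully open they stand 13 mm farther back than shut.
Start: joints at [1.056, 0.599, -0.003, 1.599, 0.002, 0.943, -0.08], TCP at [0.307, -0.657, 0.231] pointing down, gripper open.
Joint ranges: [-2.57, 2.57], [-0.35, 1.97], [-1.29, 1.29], [0.11, 2.56], [-1.05, 4.19], [0.11, 1.86], [-2.63, 2.63]. Speed limits (rad/s): [2.22, 2.22, 3.01, 3.01, 3.14, 3.14, 3.14].

INTERFACE

Orientations are given as a rotation vector (axis times angle).
In Python, from rig import bot gives the robot as it stands. The module is installed in compiled form; this text tells all that it offers.
- The arm moves only by the tool send_rows, never from a script. Its argument "commands" is one flat list of numbers, 7 for each row, row after row: the shift along the world's x, y, z in mm, then the turn, a rotation vector about the world's x, y, z in degrees, then the finger opening in mm, from 0 to 85.4. A call has 1 to 20 rows; each row shifts and turns the pose as measured when the row begins; what a row does not reach is not made up. A row lasts 1/12 s, in which the tool goes at most 41.7 mm and 7.16 degrees, less where a joint would pass 70% of its speed; a pose out of reach is approached as far as the arm can. A call with a gripper value outside its range is refused whole. The fingers move at their own pace and stop on an object; the grip force is fixed at half the most. Time passes only in rows, so rows that do not move let the fingers close. It gives the time, the measured TCP pose, the force and the opening at its end, in the units of the state.
- bot.sense(): the state, without advancing time (a new reading comes with each control period).
- bot.capture(name): name is "scene" or "side" or "wrist"; returns a dict with "img" (480x640x3 uint8, red, green, blue), "intrinsics" (3x3 intrinsics, pixels), "pose" (4x4, takes a point from camera to world coordinates). Camera axes: x right, y down, z forward; pixel columns grow to the right and rows downward; lengths in m; the calibration is good to about 2 mm. A picture is of the moment at which its call begins. There is no depth.
- bot.hand_in(): hands the job in, once; it reports no verdict.
The state is a dict: "time": time; "joints": joint angles; "dq": joint speeds; "joint_efforts": joint torques, N m; "tcp_pos": TCP position; "orientation": TCP orientation; "force": force on the tool from outside, world axes, zero at the start; "torque": the same for the moment, N m; "gripper_width": finger opening in m.
Only numpy, scipy, OpenCV 4.12 (cv2) and the standard library are available. Lean on these libraries where they do the work, as an engineer would, in place of code of your own. Each camera call takes 0.05 s, during which the arm holds its last target.

## Working session

There is one attempt and no reset: what is moved stays moved. The work goes in short steps, Python scripts to look and compute and a tool call to move; the robot and the scene stay as the last step left them, time stands still between calls to the robot, and variables do not carry over. Pictures are saved under pics/ and viewed, and the job is handed in when it is done.

Besides the shell and the picture viewer there is one more tool, called after ">>>" as name(argument=value, ...) on one line, values as JSON. send_rows: Moves the arm, as the interface text tells. Its arguments: {"type":"object","properties":{"commands":{"type":"array","items":{"type":"number"}}},"required":["commands"]}

```bash
mkdir -p pics
cat > h.py <<'E'
import numpy as np, cv2
from rig import bot
from scipy.spatial.transform import Rotation as R
def cap(n,f):
    c=bot.capture(n); cv2.imwrite('pics/'+f+'.png',c['img'][...,::-1]); np.savez('pics/'+f+'.npz',**{k:c[k] for k in('img','intrinsics','pose')}); return c
def ld(f): return np.load('pics/'+f+'.npz')
def px2w(c,u,v,z):
    d=c['pose'][:3,:3]@np.linalg.solve(c['intrinsics'],[u,v,1.]); o=c['pose'][:3,3]
    return o+d*(z-o[2])/d[2]
def w2px(c,p):
    q=c['pose'][:3,:3].T@(np.asarray(p)-c['pose'][:3,3]); q=c['intrinsics']@q; return q[:2]/q[2]
E
python3 - <<'E'
from h import *
s=bot.sense(); print(s, bot.grasp_offset)
for n in('scene','side','wrist'):
    c=cap(n,n+'0'); print(n,c['pose'].round(3).tolist(),c['intrinsics'].round(1).tolist())
E
```

```text
{'time': 0.0, 'joints': array([ 1.05630301,  0.60013319, -0.00254595,  1.60013449,  0.00180125,
        0.94287838, -0.07978165]), 'dq': array([-0.0004291 ,  0.00029831, -0.00114188, -0.00130021,  0.00060044,
        0.00012377, -0.00100385]), 'joint_efforts': array([-5.98241531e-04, -7.76454878e+01,  1.56462673e+00, -2.58013684e+01,
        1.22826139e-02,  9.02045052e-03, -8.11334701e-06]), 'tcp_pos': array([ 0.30714578, -0.65620707,  0.23040944]), 'orientation': array([-2.65029283e+00,  1.68555361e+00,  2.16649331e-03]), 'force': array([ 0.20633069, -0.64543352,  0.82337289]), 'torque': array([ 0.01722117,  0.00777254, -0.00117033]), 'gripper_width': 0.08550119118477205} -0.0187
scene [[0.657, -0.434, 0.616, -0.286], [-0.754, -0.387, 0.531, -0.822], [0.008, -0.813, -0.582, 0.869], [0.0, 0.0, 0.0, 1.0]] [[585.9, 0.0, 315.1], [0.0, 585.9, 242.6], [0.0, 0.0, 1.0]]
side [[0.537, -0.484, 0.691, -0.209], [-0.844, -0.317, 0.433, -0.589], [0.01, -0.815, -0.579, 0.728], [0.0, 0.0, 0.0, 1.0]] [[548.3, 0.0, 308.2], [0.0, 548.3, 235.9], [0.0, 0.0, 1.0]]
wrist [[0.424, -0.869, -0.256, 0.373], [-0.906, -0.407, -0.119, -0.626], [-0.001, 0.282, -0.959, 0.374], [0.0, 0.0, 0.0, 1.0]] [[372.4, 0.0, 324.5], [0.0, 372.4, 240.7], [0.0, 0.0, 1.0]]
```

View pics/scene0.png

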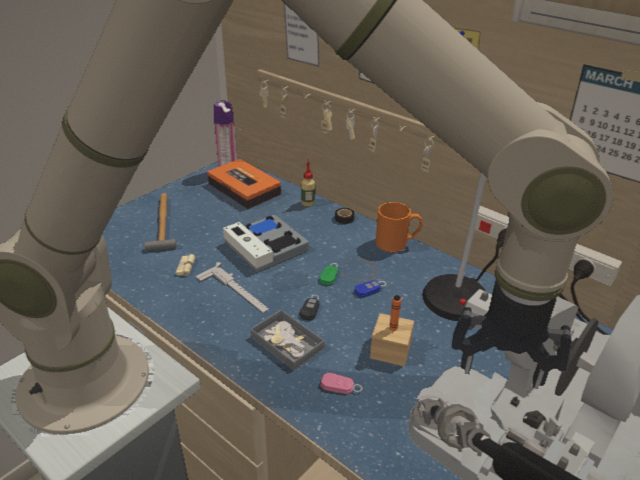

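View pics/side0.png

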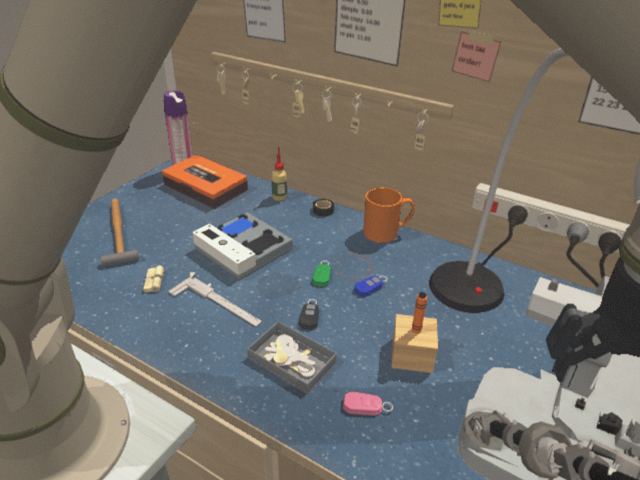

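View pics/wrist0.png

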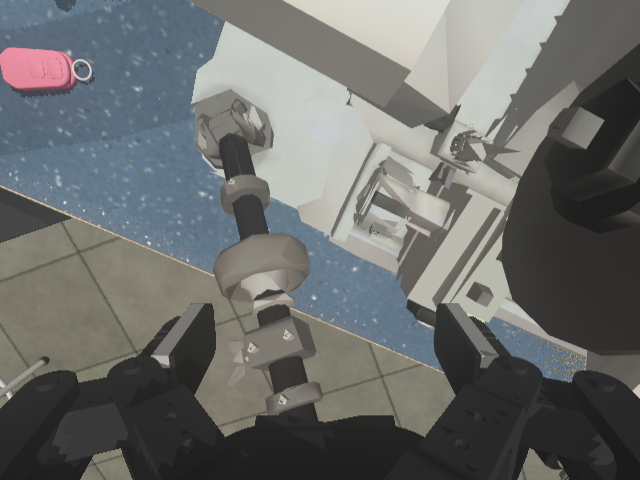

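The scene picture shows the copier near (265,242), with the blue fob at (370,288), black fob at (310,307), stylus block at (392,340) and a key machine under the gripper. I'll zoom in to measure.

Run:
```python
from h import *
a=cv2.imread('pics/side0.png')
cv2.imwrite('pics/side0_cop.png',cv2.resize(a[195:295,170:310],None,fx=5.6,fy=5.6,interpolation=cv2.INTER_CUBIC))
cv2.imwrite('pics/side0_fob.png',cv2.resize(a[250:400,290:450],None,fx=4,fy=4,interpolation=cv2.INTER_CUBIC))
a=cv2.imread('pics/scene0.png')
cv2.imwrite('pics/scene0_cop.png',cv2.resize(a[200:280,205:325],None,fx=6,fy=6,interpolation=cv2.INTER_CUBIC))
cv2.imwrite('pics/scene0_fob.png',cv2.resize(a[250:370,280:440],None,fx=5,fy=5,interpolation=cv2.INTER_CUBIC))
```

```text
(no output)
```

View pics/side0_cop.png

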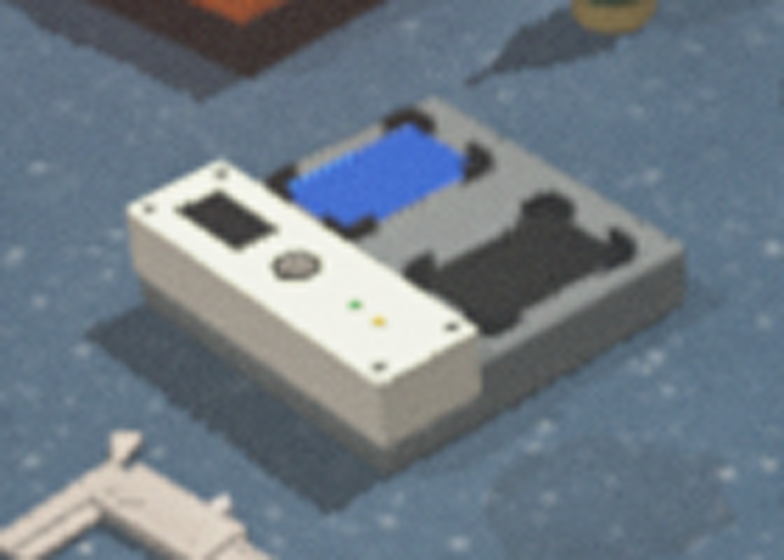

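View pics/side0_fob.png

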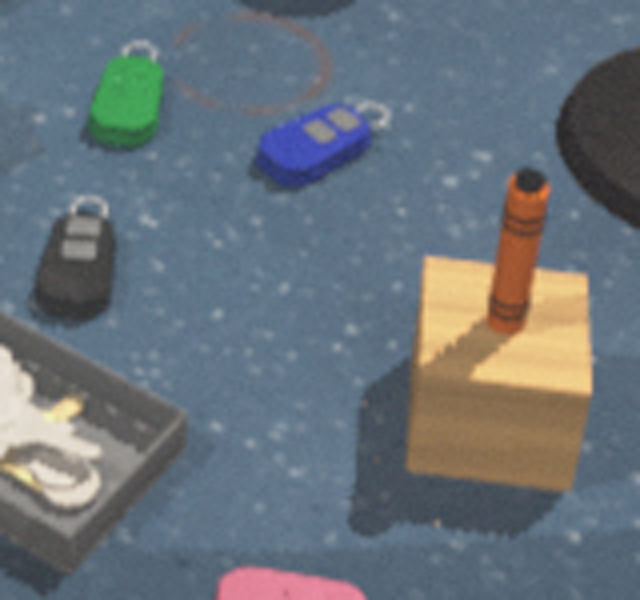

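View pics/scene0_cop.png

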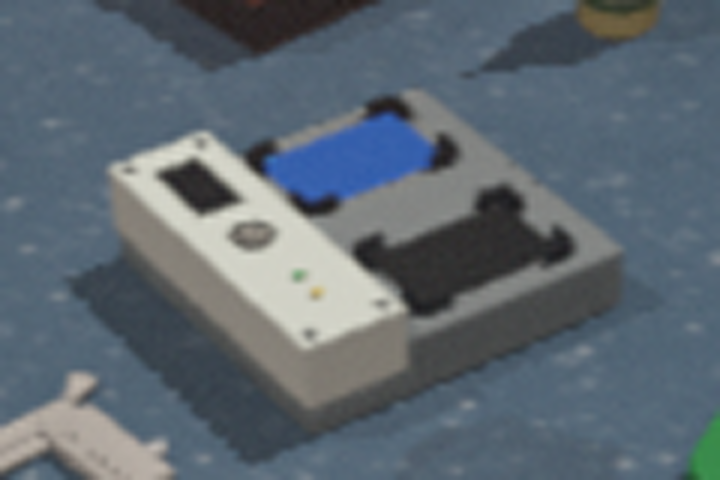

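View pics/scene0_fob.png

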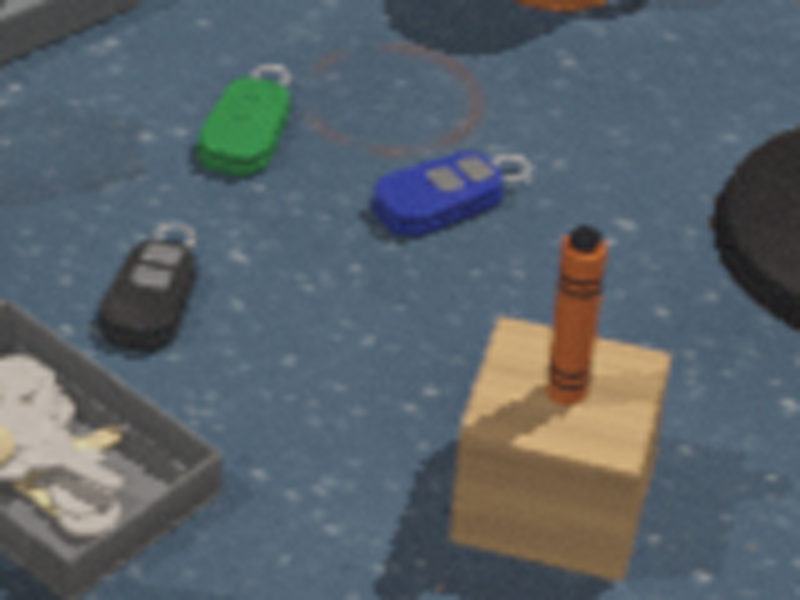

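Run:
```python
from h import *
from scipy.optimize import least_squares
H=77
model=[(-31,H,46),(-H,H,46),(-31,-H,46),(-H,-H,46),(H,H,30),(H,-H,30),(-54,0,46)]
obs={'side0':([(222,160),(130,208),(478,328),(385,385),(432,98),(684,247),(297,265)],5.6,(170,195)),
'scene0':([(203,131),(109,168),(408,308),(308,350),(420,90),(620,250),(252,235)],6,(205,200))}
cs={k:ld(k) for k in obs}
def res(p,keys):
    r=[]
    M=R.from_euler('z',p[2]).as_matrix()
    for k in keys:
        o,s,off=obs[k]
        for m,q in zip(model,o):
            r+=list(w2px(cs[k],M@(np.array(m)/1000)+[p[0],p[1],0])-(np.array(q)/s+off))
    return np.array(r)
for keys in(['side0'],['scene0'],['side0','scene0']):
    f=least_squares(res,[0.6,0.2,0],args=(keys,)); print(f.x.round(4),np.degrees(f.x[2]),np.abs(f.fun).max())
p=f.x;M=R.from_euler('z',p[2]).as_matrix()
for n,m in dict(blue=(20,42.5,30),black=(20,-42.5,30),ap=(-54,0,46)).items(): print(n,(M@(np.array(m)/1e3)+[p[0],p[1],0]).round(4))
def P(k,u,v,z,s,off): return (px2w(ld(k),u/s+off[0],v/s+off[1],z)*1000).round(1)[:2]
S=('side0',4,(290,250));C=('scene0',5,(280,250))
# fob shell top ends at z~13mm; ring z~6
for n,k,pts in [('blue',S,[(262,150),(368,118),(318,133)]),('blue',C,[(378,195),(500,165),(440,183)]),
 ('black',S,[(75,290),(88,212)]),('black',C,[(138,325),(175,243)]),('green',S,[(122,130),(142,58)]),('green',C,[(225,160),(265,83)])]:
    print(n,[P(k[0],u,v,.013,k[1],k[2]).tolist() for u,v in pts])
for n,k,u,v in[('blue ring',S,374,114),('blue ring',C,514,168),('black ring',S,90,208),('black ring',C,175,237)]: print(n,P(k[0],u,v,.006,k[1],k[2]))
print('sty top',P(S[0],530,180,.137,4,S[2]),P(C[0],584,238,.137,5,C[2]))
print('block top corners',[P(S[0],u,v,.06,4,S[2]).tolist() for u,v in[(425,257),(588,275),(592,392),(414,372)]])
print('block top corners',[P(C[0],u,v,.06,5,C[2]).tolist() for u,v in[(498,319),(669,352),(640,472),(465,430)]])
```

```text
[ 0.5381  0.046  -0.2094] -11.996995534723926 1.1431332894275386
[ 0.5375  0.0482 -0.2136] -12.240991630207619 1.0515907112742013
[ 0.5378  0.0468 -0.2112] -12.10104471972553 1.5522178772068287
blue [0.5663 0.0842 0.03  ]
black [0.5484 0.0011 0.03  ]
ap [0.485  0.0582 0.046 ]
blue [[546.0, -228.5], [597.3, -261.8], [572.9, -245.9]]
blue [[544.9, -228.6], [599.0, -257.4], [570.4, -244.5]]
black [[412.2, -203.2], [460.2, -180.1]]
black [[408.6, -204.7], [459.2, -181.6]]
green [[521.0, -162.1], [576.5, -140.5]]
green [[517.9, -160.8], [574.4, -137.9]]
blue ring [ 609.8 -259.8]
blue ring [ 608.7 -258.9]
black ring [ 469.8 -175.4]
black ring [ 468.3 -173.7]
sty top [ 458.1 -391. ] [ 456.5 -388.7]
block top corners [[472.4, -346.4], [500.8, -410.9], [437.0, -437.9], [407.3, -371.8]]
block top corners [[470.1, -345.5], [499.8, -408.3], [436.3, -436.9], [410.0, -373.3]]
```

>>> send_rows(commands=[20, 31, 0, 0, 0, -4.5, 85, 20, 31, 0, 0, 0, -4.5, 85, 20, 31, 0, 0, 0, -4.5, 85, 20, 31, 0, 0, 0, -4.5, 85, 20, 31, 0, 0, 0, -4.5, 85, 20, 31, 0, 0, 0, -4.5, 85, 20, 31, 0, 0, 0, -4.5, 85, 20, 31, 0, 0, 0, -4.5, 85, 20, 31, 0, 0, 0, -4.5, 85, 20, 31, 0, 0, 0, -4.5, 85, 20, 31, 0, 0, 0, -4.5, 85, 20, 31, 0, 0, 0, -4.5, 85])

```text
time: 1.15
tcp_pos: [0.5009, -0.3073, 0.2337]
orientation: [1.414, -2.751, -0.036]
force: [1.5, -0.1, 0.1]
gripper_width: 0.0852
```

```bash
cat >> h.py <<'E'
def st():
    s=bot.sense(); M=R.from_rotvec(s['orientation']).as_matrix()
    print('t',round(s['time'],2),'tcp',(s['tcp_pos']*1000).round(1),'jaw yaw',np.degrees(np.arctan2(M[1,0],M[0,0])).round(2),'z',M[:,2].round(3),'F',s['force'].round(1),'w',round(s['gripper_width']*1000,1),'q7',s['joints'][6].round(2)); return s,M
E
python3 - <<'E'
from h import *
st(); cap('wrist','w1')
E
```

```text
t 1.15 tcp [ 500.9 -307.3  233.7] jaw yaw -125.54 z [-0.054 -0.002 -0.999] F [ 1.5 -0.1  0.1] w 85.2 q7 -1.59
```

View pics/w1.png

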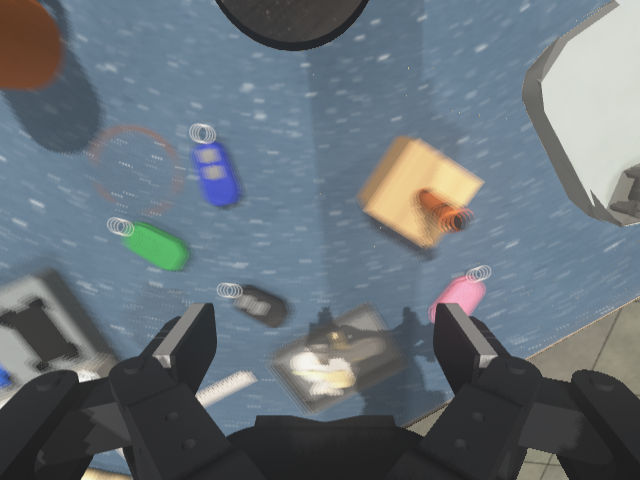

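>>> send_rows(commands=[24, 21, -10, 0, 0, 2, 85, 24, 21, -10, 0, 0, 2, 85, 18, 16, -5, 0, 0, 1.5, 85, 0, 0, 0, 0, 0, 0, 85, 0, 0, 0, 0, 0, 0, 85, 0, 0, 0, 0, 0, 0, 85])

```text
time: 1.7
tcp_pos: [0.5756, -0.2337, 0.2068]
orientation: [1.571, -2.668, -0.04]
force: [-0.1, 0.5, 0.0]
gripper_width: 0.0852
```

Run:
```python
from h import *
st(); cap('wrist','w2')
```

```text
t 1.7 tcp [ 575.6 -233.7  206.8] jaw yaw -118.99 z [-0.052 -0.001 -0.999] F [-0.1  0.5  0. ] w 85.2 q7 -1.64
```

View pics/w2.png

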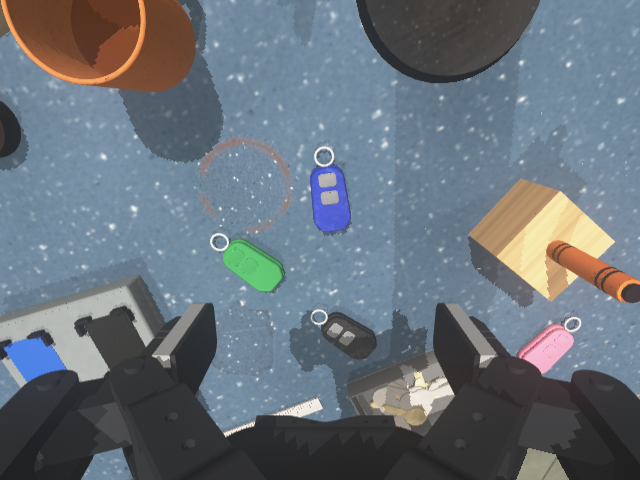

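```bash
cat >> h.py <<'E'
def fob(c,ring,box,mask,z=.0065):
    # box x0,y0,x1,y1 ; rectified to plane z
    x0,y0,x1,y1=box; m=np.zeros(mask.shape,np.uint8); m[y0:y1,x0:x1]=mask[y0:y1,x0:x1]*255
    m=cv2.morphologyEx(m,cv2.MORPH_CLOSE,np.ones((5,5)));
    cn=max(cv2.findContours(m,cv2.RETR_EXTERNAL,cv2.CHAIN_APPROX_NONE)[0],key=cv2.contourArea)[:,0]
    w=np.array([px2w(c,u,v,z)[:2]*1000 for u,v in cn],np.float32)
    (cx,cy),(a,b),_=r=cv2.minAreaRect(w); bp=cv2.boxPoints(r)
    e=[bp[1]-bp[0],bp[2]-bp[1]]; e=max(e,key=np.linalg.norm)
    rg=px2w(c,*ring,z)[:2]*1000
    if e@(rg-[cx,cy])<0: e=-e
    print('mid',round(cx,1),round(cy,1),'size',round(a,1),round(b,1),'yaw',np.degrees(np.arctan2(e[1],e[0])).round(1),'ring yaw',np.degrees(np.arctan2(rg[1]-cy,rg[0]-cx)).round(1),'ring d',np.hypot(rg[0]-cx,rg[1]-cy).round(1))
E
python3 - <<'E'
from h import *
c=ld('w2'); im=c['img'].astype(int); r,g,b=im[...,0],im[...,1],im[...,2]
fob(c,(324,156),(300,150,360,245),(b>g+60)|((r>130)&(g>130)&(abs(r-b)<25)&False))
fob(c,(319,317),(300,300,385,365),(r<75)&(g<75)&(b<75))
E
```

```text
mid 573.4 -243.9 size 34.3 61.6 yaw -20.9 ring yaw -21.7 ring d 39.4
mid 433.7 -190.3 size 63.7 38.4 yaw 25.5 ring yaw 24.1 ring d 38.8
```

>>> send_rows(commands=[-1, -5, -30, 0, -1.5, 3.9, 85, -1, -5, -35, 0, -1.5, 3.9, 85, 0, 0, -35, 0, 0, 0, 85, 0, 0, -35, 0, 0, 0, 85, 0, 0, -20, 0, 0, 0, 85, 0, 0, 0, 0, 0, 0, 85, 0, 0, 0, 0, 0, 0, 85])

```text
time: 2.33
tcp_pos: [0.5688, -0.2557, 0.0519]
orientation: [-1.763, 2.598, -0.024]
force: [-0.6, -0.7, 0.2]
gripper_width: 0.0848
```

Run:
```python
from h import *
st(); c=cap('wrist','w3')
im=c['img'].astype(int); r,g,b=im[...,0],im[...,1],im[...,2]
```

```text
t 2.33 tcp [ 568.8 -255.7   51.9] jaw yaw -111.68 z [ 0.01  -0.012 -1.   ] F [-0.6 -0.7  0.2] w 84.8 q7 -1.44
```

View pics/w3.png

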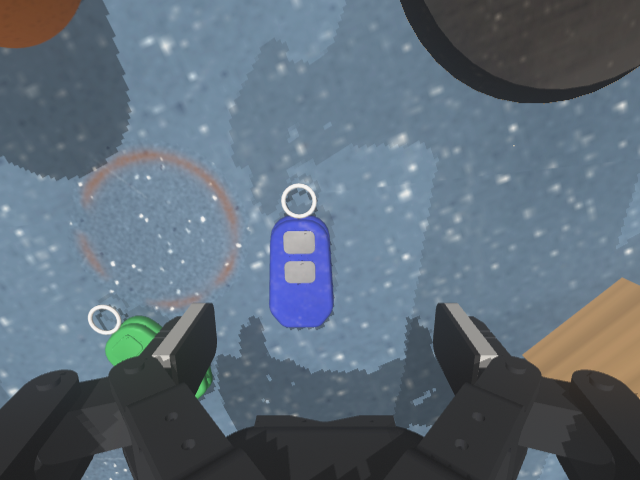

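Run:
```python
from h import *
c=ld('w3')
im=c['img'].astype(int); r,g,b=im[...,0],im[...,1],im[...,2]
fob(c,(298,201),(255,190,350,345),(b>g+60)&(b>r+60))
# tcp projected
print(w2px(c,bot.sense()['tcp_pos']))
```

```text
mid 572.8 -243.6 size 34.9 63.2 yaw -21.7 ring yaw -21.2 ring d 39.4
[324.25546    309.76575822]
```

>>> send_rows(commands=[4, 12, 0, 0, 0, 0, 85, 0, 0, -15, 0.6, 0.6, 0, 85, 0, 0, -15, 0, 0, 0, 85, 0, 0, -8, 0, 0, 0, 85, 0, 0, 0, 0, 0, 0, 85, 0, 0, 0, 0, 0, 0, 85])

```text
time: 2.88
tcp_pos: [0.5783, -0.2432, 0.0204]
orientation: [-1.76, 2.594, -0.015]
force: [0.2, -1.1, 0.7]
gripper_width: 0.0846
```

Run:
```python
from h import *
st()
```

```text
t 2.88 tcp [ 578.3 -243.2   20.4] jaw yaw -111.69 z [ 0.011 -0.004 -1.   ] F [ 0.2 -1.1  0.7] w 84.6 q7 -1.45
```

>>> send_rows(commands=[-3, 0, -6, 0, 0.5, 0.4, 85, -2, 0, -6, 0, 0.5, 0, 85, 0, 0, -4, 0, 0, 0, 85, 0, 0, 0, 0, 0, 0, 85, 0, 0, 0, 0, 0, 0, 85])

```text
time: 3.3
tcp_pos: [0.5739, -0.2433, 0.0048]
orientation: [1.77, -2.586, 0.001]
force: [1.1, 0.1, 1.0]
gripper_width: 0.0849
```

Run:
```python
from h import *
st()
```

```text
t 3.3 tcp [ 573.9 -243.3    4.8] jaw yaw -111.21 z [-0.006 -0.005 -1.   ] F [1.1 0.1 1. ] w 84.9 q7 -1.44
```

Position is good. Closing, then lifting.

>>> send_rows(commands=[0, 0, 0, 0, 0, 0, 20, 0, 0, 0, 0, 0, 0, 20, 0, 0, 0, 0, 0, 0, 20, 0, 0, 0, 0, 0, 0, 20, 0, 0, 0, 0, 0, 0, 20, 0, 0, 0, 0, 0, 0, 20, 0, 0, 0, 0, 0, 0, 20, 0, 0, 0, 0, 0, 0, 20, 0, 0, 10, 0, 0, 0, 20, 0, 0, 20, 0, 0, 0, 20, 0, 0, 30, 0, 0, 0, 20, 0, 0, 30, 0, 0, 0, 20, 0, 0, 30, 0, 0, 0, 20, 0, 0, 0, 0, 0, 0, 20])

```text
time: 4.47
tcp_pos: [0.5718, -0.2433, 0.1313]
orientation: [1.767, -2.585, -0.005]
force: [0.6, 0.2, -0.8]
gripper_width: 0.0293
```

Run:
```python
from h import *
st(); cap('wrist','w4')
```

```text
t 4.47 tcp [ 571.8 -243.3  131.3] jaw yaw -111.29 z [-0.01  -0.003 -1.   ] F [ 0.6  0.2 -0.8] w 29.3 q7 -1.47
```

View pics/w4.png

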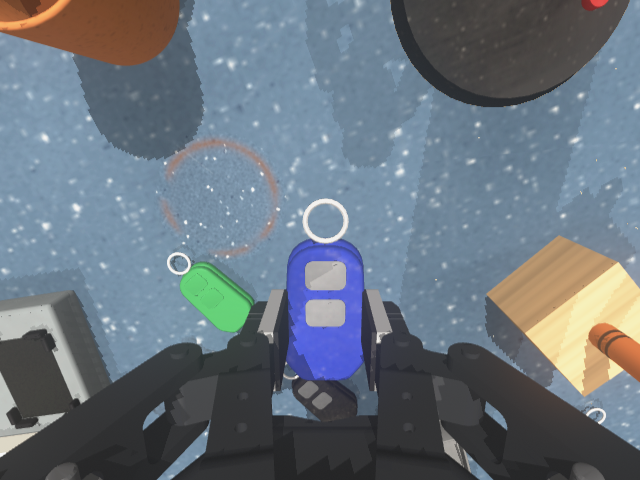

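Run:
```python
from h import *
c=ld('w4')
im=c['img'].astype(int); r,g,b=im[...,0],im[...,1],im[...,2]
m=(b>g+50)&(b>r+50)
fob(c,(326,221),(280,225,370,400),m,z=.1265+.0065)
fob(c,(326,221),(280,225,370,400),m,z=.1265+.01)
```

```text
mid 570.2 -243.7 size 33.7 65.3 yaw -23.1 ring yaw -21.0 ring d 40.2
mid 572.0 -244.3 size 32.9 63.7 yaw -23.1 ring yaw -21.0 ring d 39.2
```

>>> send_rows(commands=[-14, 28, 15, 0, 0, 1.5, 20, -14, 28, 15, 0, 0, 1.5, 20, -14, 28, 15, 0, 0, 1.5, 20, -14, 28, 15, 0, 0, 1.5, 20, -14, 28, 10, 0, 0, 1.5, 20, -14, 28, 0, 0, 0, 1.5, 20, -14, 28, 0, 0, 0, 0, 20, 0, 0, 0, 0, 0, 0, 20, 0, 0, 0, 0, 0, 0, 20, 0, 0, 0, 0, 0, 0, 20])

```text
time: 5.35
tcp_pos: [0.4639, -0.0402, 0.1992]
orientation: [1.971, -2.427, -0.009]
force: [0.7, -0.2, -0.8]
gripper_width: 0.0299
```

Run:
```python
from h import *
st(); cap('wrist','w5')
```

```text
t 5.35 tcp [463.9 -40.2 199.2] jaw yaw -101.84 z [-0.015 -0.005 -1.   ] F [ 0.7 -0.2 -0.8] w 29.9 q7 -1.71
```

View pics/w5.png

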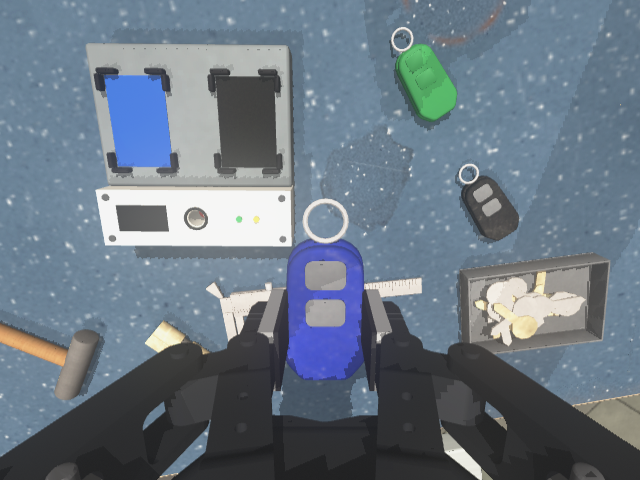

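Run:
```python
from h import *
a=cv2.imread('pics/w5.png')
cv2.imwrite('pics/w5c.png',cv2.resize(a[35:260,75:305],None,fx=2.6,fy=2.6,interpolation=cv2.INTER_CUBIC))
```

```text
(no output)
```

View pics/w5c.png

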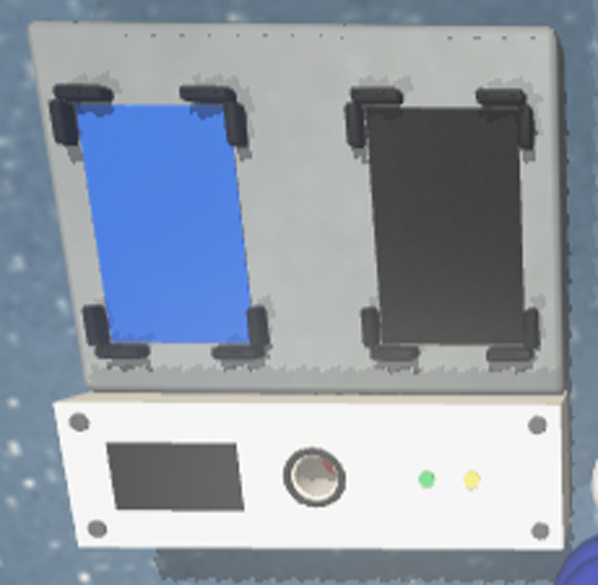

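Run:
```python
from h import *
from scipy.optimize import least_squares
H=77
model=[(-31,H,46),(-31,-H,46),(-H,H,46),(-H,-H,46),(H,H,30),(H,-H,30),(-54,0,46),(-15,65.5,30),(-15,19.5,30),(-15,-19.5,30),(-15,-65.5,30)]
o=np.array([(54,404),(566,398),(78,547),(566,549),(30,22),(555,30),(315,477),(109,343),(252,343),(383,345),(525,345)])/2.6+[75,35]
c=ld('w5')
def res(p):
    M=R.from_euler('z',p[2]).as_matrix()
    return np.concatenate([w2px(c,M@(np.array(m)/1000)+[p[0],p[1],p[3]])-q for m,q in zip(model,o)])
for fix in(0,1):
    f=least_squares((lambda p:res([*p,0])) if fix else res,[0.54,0.047,-.21]+([] if fix else [0])); p=list(f.x)+[0]*fix
    print(np.round(p,4),np.degrees(p[2])); print(f.fun.reshape(-1,2).round(1).tolist())
    M=R.from_euler('z',p[2]).as_matrix()
    for n,m in dict(blue=(20,42.5,30),black=(20,-42.5,30),ap=(-54,0,46)).items(): print(n,(M@(np.array(m)/1e3)*1000+[p[0]*1e3,p[1]*1e3,0]).round(1))
im=c['img'].astype(int); r,g,b=im[...,0],im[...,1],im[...,2]
m=(b>g+50)&(b>r+50)
print('held');fob(c,(326,221),(280,225,370,400),m,z=.1945+.0065)
```

```text
[ 0.5398  0.0487 -0.2136 -0.0013] -12.240755170095023
[[0.7, -0.7], [-2.4, 2.7], [1.1, -0.6], [-1.3, -0.6], [-2.7, -0.6], [0.7, -1.6], [0.2, -0.1], [1.4, 0.3], [2.5, 0.7], [-0.5, 0.2], [0.6, 0.6]]
blue [568.4  86.   30. ]
black [550.4   2.9  30. ]
ap [487.1  60.2  46. ]
[ 0.5398  0.0483 -0.2135  0.    ] -12.232134841247026
[[0.3, -0.6], [-2.0, 2.9], [0.7, -0.3], [-0.9, -0.2], [-3.2, -1.0], [1.1, -2.1], [0.2, 0.1], [1.1, 0.4], [2.4, 0.7], [-0.4, 0.2], [1.0, 0.6]]
blue [568.4  85.6  30. ]
black [550.4   2.5  30. ]
ap [487.1  59.7  46. ]
held
mid 462.8 -40.4 size 33.7 64.7 yaw -12.2 ring yaw -12.4 ring d 40.0
```

>>> send_rows(commands=[20, 25, 0, 0, 0, 0, 20, 22, 26, 0, 0, 0, 0, 20, 22, 26, 0, 0, 0, 0, 20, 22, 26, -20, 0, 0, 0, 20, 18, 22, -25, 0, 0, 0, 20, 0, 0, -25, 0, -0.5, 0, 20, 0, 0, -20, 0, 0, 0, 20, 0, 0, 0, 0, 0, 0, 20, 0, 0, 0, 0, 0, 0, 20])

```text
time: 6.15
tcp_pos: [0.5791, 0.0793, 0.1029]
orientation: [1.951, -2.454, 0.007]
force: [0.2, -0.1, 0.7]
gripper_width: 0.0299
```

Run:
```python
from h import *
st(); cap('wrist','w6'); cap('side','s6')
```

```text
t 6.15 tcp [579.1  79.3 102.9] jaw yaw -103.03 z [-0.003 -0.008 -1.   ] F [ 0.2 -0.1  0.7] w 29.9 q7 -1.89
```

View pics/w6.png

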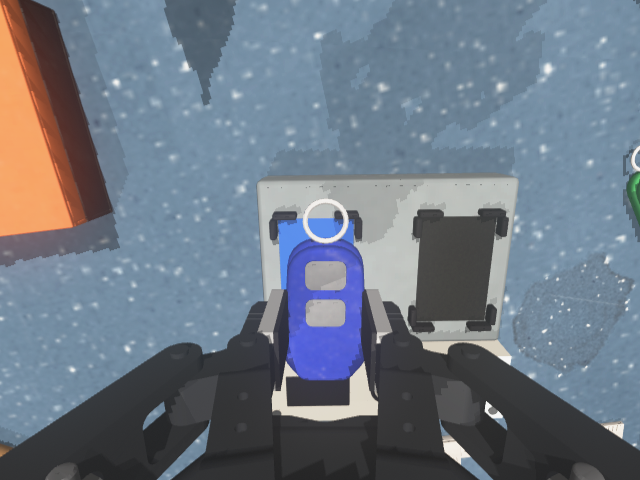

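>>> send_rows(commands=[-5, 3, 0, 0, 0, 0.8, 20, -5, 3, -15, 0, 0, 0, 20, 0, 0, -20, 0, 0, 0, 20, 0, 0, -15, 0, 0, 0, 20, 0, 0, 0, 0, 0, 0, 20, 0, 0, 0, 0, 0, 0, 20])

```text
time: 6.75
tcp_pos: [0.5716, 0.0835, 0.0616]
orientation: [-1.967, 2.442, -0.017]
force: [-0.2, -0.4, -0.5]
gripper_width: 0.0296
```

Run:
```python
from h import *
st()
```

```text
t 6.75 tcp [571.6  83.5  61.6] jaw yaw -102.31 z [ 0.011 -0.005 -1.   ] F [-0.2 -0.4 -0.5] w 29.6 q7 -1.88
```

>>> send_rows(commands=[-3, 2, -3, 0, 0.5, 0, 20, -1, 1, -8, 0, 0, 0, 20, 0, 0, -9, 0, 0, 0, 20, 0, 0, -4, 0, 0, 0, 20, 0, 0, 0, 0, 0, 0, 20, 0, 0, 0, 0, 0, 0, 20])

```text
time: 7.25
tcp_pos: [0.5689, 0.087, 0.0399]
orientation: [-1.968, 2.444, -0.011]
force: [-0.4, -0.1, 0.2]
gripper_width: 0.0295
```

Run:
```python
from h import *
st(); cap('side','s7'); cap('wrist','w7')
```

```text
t 7.25 tcp [568.9  87.   39.9] jaw yaw -102.3 z [ 0.007 -0.003 -1.   ] F [-0.4 -0.1  0.2] w 29.5 q7 -1.88
```

View pics/w7.png

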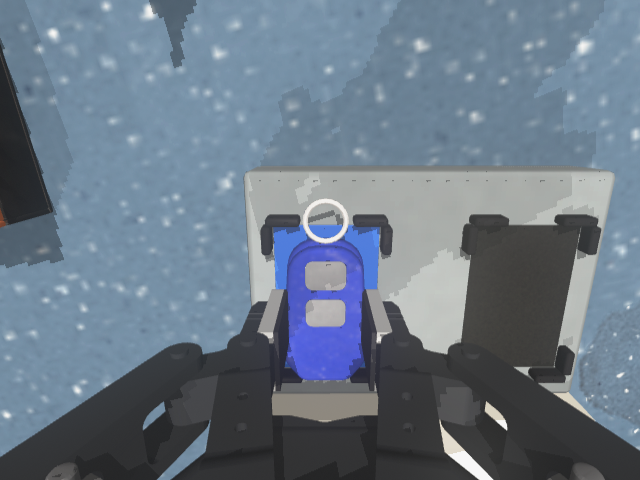

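>>> send_rows(commands=[1, -1, -3, 0, 0, 0, 20, 0, 0, -2, 0, 0, 0, 20, 0, 0, 0, 0, 0, 0, 20])

```text
time: 7.6
tcp_pos: [0.5706, 0.0858, 0.0358]
orientation: [-1.967, 2.443, -0.012]
force: [-0.8, 0.8, 3.2]
gripper_width: 0.03
```

Run:
```python
from h import *
st()
```

```text
t 7.6 tcp [570.6  85.8  35.8] jaw yaw -102.31 z [ 0.009 -0.003 -1.   ] F [-0.8  0.8  3.2] w 30.0 q7 -1.87
```

Contact with the floor (3 N). Opening partly and rising.

>>> send_rows(commands=[0, 0, 0, 0, 0, 0, 56, 0, 0, 0, 0, 0, 0, 56, 0, 0, 0, 0, 0, 0, 56, 0, 0, 0, 0, 0, 0, 56, 0, 0, 10, 0, 0, 0, 56, 0, 0, 20, 0, 0, 0, 56, 0, 0, 30, 0, 0, 0, 56, 0, 0, 30, 0, 0, 0, 60, -10, -10, 30, 0, 0, 0, 85, -20, -20, 20, 0, 0, 0, 85, -20, -20, 20, 0, 0, 0, 85, 0, 0, 0, 0, 0, 0, 85, 0, 0, 0, 0, 0, 0, 85])

```text
time: 8.68
tcp_pos: [0.5178, 0.0342, 0.2063]
orientation: [-1.968, 2.441, -0.013]
force: [0.2, 1.4, 0.2]
gripper_width: 0.085
```

Run:
```python
from h import *
st(); cap('wrist','w8')
```

```text
t 8.68 tcp [517.8  34.2 206.3] jaw yaw -102.26 z [ 0.01  -0.003 -1.   ] F [0.2 1.4 0.2] w 85.0 q7 -1.85
```

View pics/w8.png

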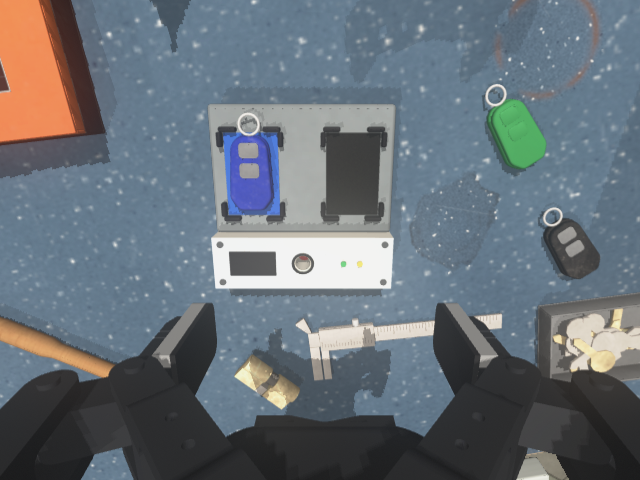

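Run:
```python
from h import *
a=cv2.imread('pics/w8.png')
cv2.imwrite('pics/w8c.png',cv2.resize(a[95:300,200:405],None,fx=2.9,fy=2.9,interpolation=cv2.INTER_CUBIC))
c=ld('w8');im=c['img'].astype(int); r,g,b=im[...,0],im[...,1],im[...,2]
fob(c,(248,124),(222,130,285,225),(b>g+60)&(b>r+60)&(b<205)&(g<90),z=.037)
fob(c,(554,217),(535,205,605,285),(r<85)&(g<85)&(b<85)&(abs(r-b)<30))
```

```text
mid 578.6 88.6 size 23.1 46.6 yaw -14.1 ring yaw -21.3 ring d 32.2
mid 433.8 -190.1 size 68.1 37.9 yaw 27.6 ring yaw 20.8 ring d 37.5
```

View pics/w8c.png

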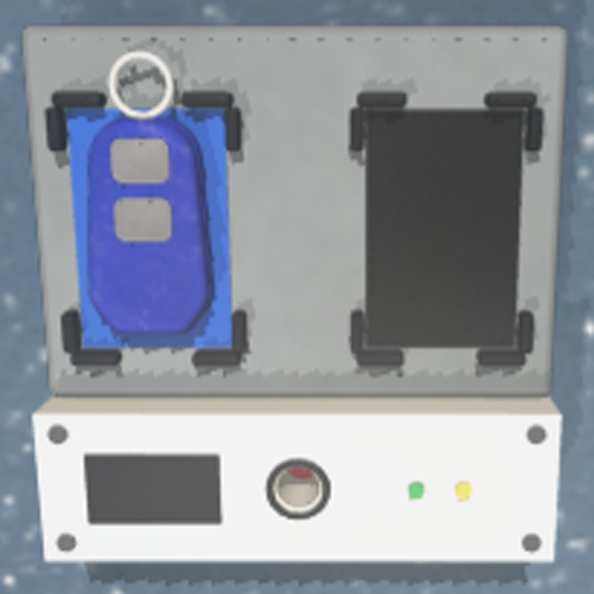

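Run:
```python
from h import *
from scipy.optimize import least_squares
H=77
model=[(-31,H,46),(-31,-H,46),(-H,H,46),(-H,-H,46),(H,H,30),(H,-H,30),(-54,0,46),(-15,65.5,30),(-15,-19.5,30),(-15,-65.5,30)]
o=np.array([(32,413),(563,414),(45,560),(555,562),(23,27),(568,29),(298,489),(80,347),(367,347),(520,347)])/2.9+[200,95]
c=ld('w8')
def res(p):
    M=R.from_euler('z',p[2]).as_matrix()
    return np.concatenate([w2px(c,M@(np.array(m)/1000)+[p[0],p[1],0])-q for m,q in zip(model,o)])
f=least_squares(res,[0.54,0.047,-.21]); p=f.x
print(np.round(p,4),np.degrees(p[2])); print(f.fun.reshape(-1,2).round(1).tolist())
M=R.from_euler('z',p[2]).as_matrix()
for n,m in dict(blue=(20,42.5,30),black=(20,-42.5,30),ap=(-54,0,46)).items(): print(n,(M@(np.array(m)/1e3)*1000+[p[0]*1e3,p[1]*1e3,0]).round(1))
def P(u,v,z): return (px2w(c,u/2.9+200,v/2.9+95,z)*1000).round(1)[:2]
print('hole',P(298,489,.046))
print('bluefob', P(146,112,.037),P(152,334,.037), (P(146,112,.037)+P(152,334,.037))/2)
```

```text
[ 0.5396  0.0479 -0.216 ] -12.37786184155102
[[0.7, 0.2], [-0.5, 0.2], [0.4, -0.1], [-0.5, -0.4], [-1.1, -0.7], [1.3, -1.0], [0.3, -0.1], [1.1, 0.5], [-0.8, 0.7], [-1.1, 0.9]]
blue [568.3  85.1  30. ]
black [550.    2.1  30. ]
ap [486.9  59.4  46. ]
hole [486.8  59.7]
bluefob [601.  77.] [540.  92.] [570.5  84.5]
```

>>> send_rows(commands=[-7, -24, 0, 0, 0, 3.5, 85, -8, -26, 0, 0, 0, 4.2, 85, -8, -26, 0, 0, 0, 4.2, 85, -8, -26, 0, 0, 0, 4.2, 85, -8, -26, 0, 0, 0, 4.2, 85, -8, -26, 0, 0, 0, 4.2, 85, -8, -26, 0, 0, 0, 4.2, 85, -8, -26, 0, 0, 0, 4.2, 85, -8, -16, -20, 0, 0, 4.2, 60, 0, 0, -20, 0, 0, 0, 60, 0, 0, 0, 0, 0, 0, 60, 0, 0, 0, 0, 0, 0, 60])

```text
time: 9.73
tcp_pos: [0.449, -0.1905, 0.1594]
orientation: [-2.677, 1.629, 0.003]
force: [0.1, -0.4, -0.0]
gripper_width: 0.0602
```

Run:
```python
from h import *
st(); cap('wrist','w9')
```

```text
t 9.73 tcp [ 449.  -190.5  159.4] jaw yaw -62.65 z [ 0.003  0.008 -1.   ] F [ 0.1 -0.4 -0. ] w 60.2 q7 -0.81
```

View pics/w9.png

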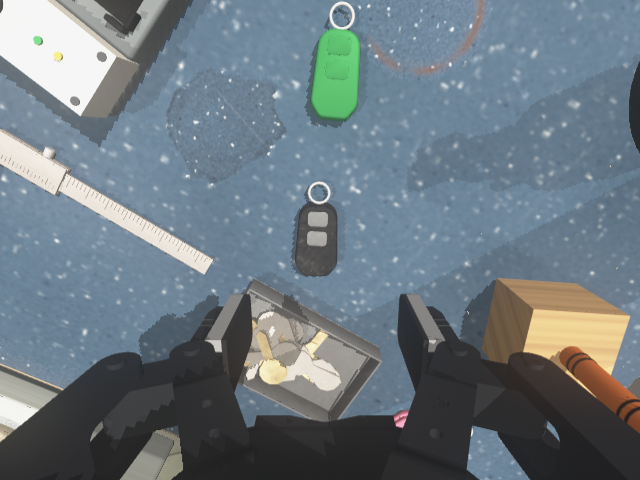

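Run:
```python
from h import *
c=ld('w9');im=c['img'].astype(int); r,g,b=im[...,0],im[...,1],im[...,2]
fob(c,(319,193),(285,198,345,279),(r<75)&(g<75)&(b<78)&(abs(r-b)<22))
```

```text
mid 434.3 -190.7 size 62.0 34.8 yaw 23.6 ring yaw 24.3 ring d 38.7
```

>>> send_rows(commands=[-7, 0, -20, 0, 0, -1.7, 60, -8, 0, -35, 0, 0, -1.7, 60, 0, 0, -35, 0, 0, 0, 60, 0, 0, -25, 0, 0, 0, 60, 0, 0, 0, 0, 0, 0, 60, 0, 0, 0, 0, 0, 0, 60])

```text
time: 10.28
tcp_pos: [0.4421, -0.186, 0.0459]
orientation: [-2.627, 1.7, -0.014]
force: [0.9, 0.8, 1.1]
gripper_width: 0.06
```

Run:
```python
from h import *
st(); c=cap('wrist','w10')
im=c['img'].astype(int); r,g,b=im[...,0],im[...,1],im[...,2]
```

```text
t 10.28 tcp [ 442.1 -186.    45.9] jaw yaw -65.81 z [ 0.014  0.006 -1.   ] F [0.9 0.8 1.1] w 60.0 q7 -0.86
```

View pics/w10.png

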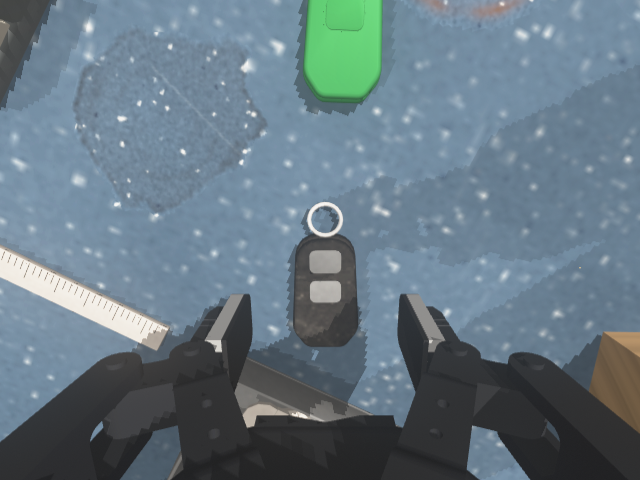

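>>> send_rows(commands=[-4, -3, -6, 0, 0.5, 0, 60, -4, -2, -12, 0, 0.3, 0, 60, 0, 0, -12, 0, 0, 0, 60, 0, 0, -8, 0, 0, 0, 60, 0, 0, 0, 0, 0, 0, 60, 0, 0, 0, 0, 0, 0, 60])

```text
time: 10.83
tcp_pos: [0.4377, -0.1926, 0.0116]
orientation: [-2.633, 1.701, -0.011]
force: [0.0, 0.4, -0.5]
gripper_width: 0.0603
```

Run:
```python
from h import *
st(); c=cap('wrist','w11')
im=c['img'].astype(int); r,g,b=im[...,0],im[...,1],im[...,2]
fob(c,(319,193),(260,240,380,390),(r<75)&(g<75)&(b<78)&(abs(r-b)<22))
```

```text
t 10.83 tcp [ 437.7 -192.6   11.6] jaw yaw -65.74 z [ 0.01   0.002 -1.   ] F [ 0.   0.4 -0.5] w 60.3 q7 -0.86
mid 433.3 -191.0 size 64.3 35.3 yaw 24.2 ring yaw 22.5 ring d 51.7
```

View pics/w11.png

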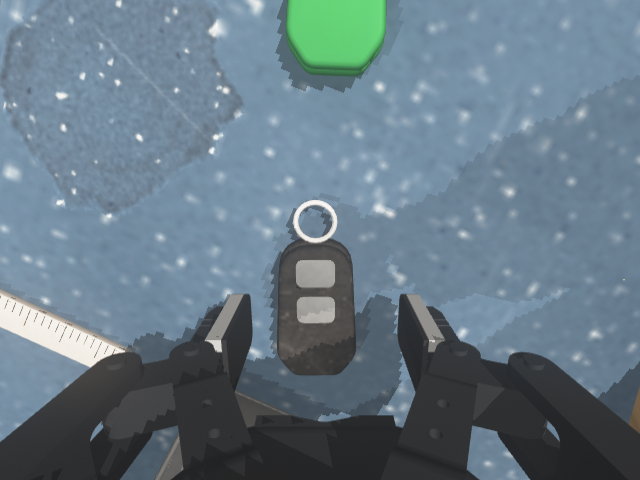

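>>> send_rows(commands=[-3, 2, -3, 0, 0.4, 0, 60, -2, 0, -4, 0, 0.3, 0, 60, 0, 0, 0, 0, 0, 0, 60, 0, 0, 0, 0, 0, 0, 60])

```text
time: 11.22
tcp_pos: [0.4326, -0.1907, 0.0052]
orientation: [2.638, -1.705, -0.004]
force: [0.5, -0.1, 0.5]
gripper_width: 0.0603
```

Run:
```python
from h import *
st()
```

```text
t 11.22 tcp [ 432.6 -190.7    5.2] jaw yaw -65.76 z [-0.002  0.001 -1.   ] F [ 0.5 -0.1  0.5] w 60.3 q7 -0.9
```

Now closing and lifting to about z = 190.

>>> send_rows(commands=[0, 0, 0, 0, 0, 0, 20, 0, 0, 0, 0, 0, 0, 20, 0, 0, 0, 0, 0, 0, 20, 0, 0, 0, 0, 0, 0, 20, 0, 0, 0, 0, 0, 0, 20, 0, 0, 0, 0, 0, 0, 20, 0, 0, 10, 0, 0, 0, 20, 0, 0, 20, 0, 0, 0, 20, 0, 0, 30, 0, 0, 0, 20, 0, 0, 30, 0, 0, 0, 20, 10, 20, 30, 0, 0, -4, 20, 10, 25, 30, 0, 0, -4.2, 20, 12, 25, 20, 0, 0, -4.2, 20, 12, 25, 0, 0, 0, -4.2, 20, 12, 25, 0, 0, 0, -4.2, 20, 12, 25, 0, 0, 0, -4.2, 20, 12, 25, 0, 0, 0, -4.2, 20, 0, 0, 0, 0, 0, -4.2, 20, 0, 0, 0, 0, 0, -3, 20, 0, 0, 0, 0, 0, 0, 20])

```text
time: 12.88
tcp_pos: [0.5112, -0.0104, 0.1946]
orientation: [-1.922, 2.467, 0.008]
force: [0.3, 0.5, -0.3]
gripper_width: 0.0302
```

Run:
```python
from h import *
st(); cap('wrist','w12')
```

```text
t 12.88 tcp [511.2 -10.4 194.6] jaw yaw -104.16 z [ 0.009  0.013 -1.   ] F [ 0.3  0.5 -0.3] w 30.2 q7 -1.74
```

View pics/w12.png

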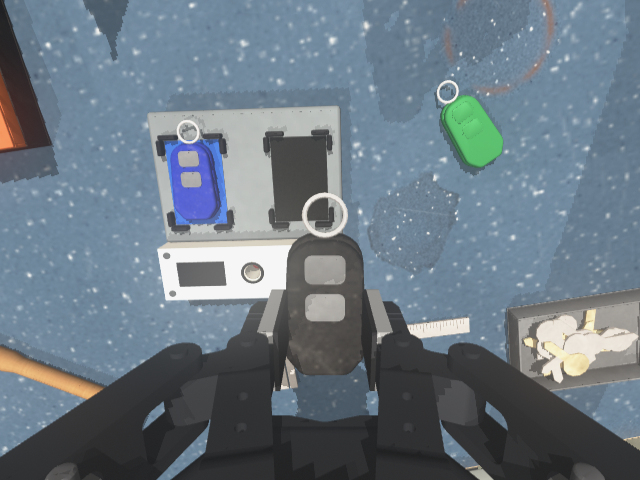

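>>> send_rows(commands=[13, 4, 0, 0, 0, 1, 20, 13, 5, 0, 0, 0, 1, 20, 12, 4, -15, 0, 0, 0, 20, 0, 0, -30, 0, 0, 0, 20, 0, 0, -35, 0, 0, 0, 20, 0, 0, -30, 0, 0, 0, 20, 0, 0, -20, 0, 0, 0, 20, 0, 0, 0, 0, 0, 0, 20, 0, 0, 0, 0, 0, 0, 20])

```text
time: 13.68
tcp_pos: [0.554, 0.0002, 0.0636]
orientation: [-1.98, 2.411, 0.005]
force: [0.0, -0.2, -0.7]
gripper_width: 0.03
```

Run:
```python
from h import *
st()
```

```text
t 13.68 tcp [5.54e+02 2.00e-01 6.36e+01] jaw yaw -101.21 z [ 0.015  0.016 -1.   ] F [ 0.  -0.2 -0.7] w 30.0 q7 -1.66
```

>>> send_rows(commands=[-2, 1, -3, -0.8, 0.8, -0.8, 20, -2, 1, -8, -0.3, 0.3, 0, 20, -1, 0, -9, 0, 0, 0, 20, 0, 0, -5, 0, 0, 0, 20, 0, 0, 0, 0, 0, 0, 20, 0, 0, 0, 0, 0, 0, 20])

```text
time: 14.18
tcp_pos: [0.5514, 0.0025, 0.0411]
orientation: [1.975, -2.44, 0.006]
force: [-0.0, -0.1, -0.1]
gripper_width: 0.0297
```

Run:
```python
from h import *
st(); cap('wrist','w13')
```

```text
t 14.18 tcp [551.4   2.5  41.1] jaw yaw -102.01 z [ 0.    -0.004 -1.   ] F [-0.  -0.1 -0.1] w 29.7 q7 -1.68
```

View pics/w13.png

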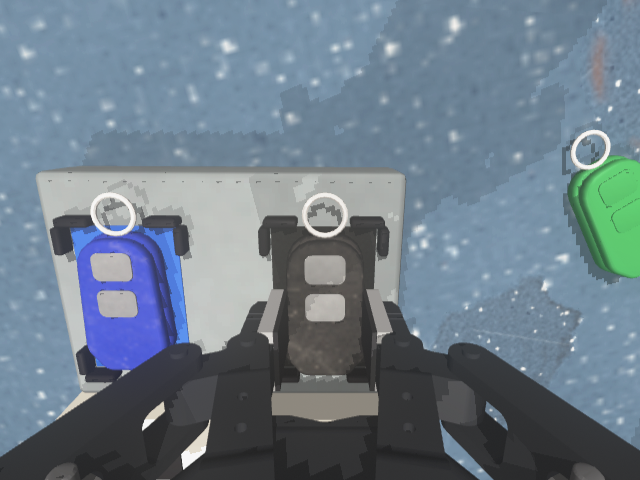

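>>> send_rows(commands=[-1, 0, -3, 0, 0, 0, 20, 0, 0, -3, 0, 0, 0, 20, 0, 0, 0, 0, 0, 0, 20])

```text
time: 14.48
tcp_pos: [0.5509, 0.0025, 0.0361]
orientation: [1.976, -2.441, 0.007]
force: [-0.1, 0.5, 1.3]
gripper_width: 0.0297
```

Run:
```python
from h import *
st()
```

```text
t 14.48 tcp [550.9   2.5  36.1] jaw yaw -102.01 z [ 0.002 -0.004 -1.   ] F [-0.1  0.5  1.3] w 29.7 q7 -1.68
```

>>> send_rows(commands=[0, 0, -1, 0, 0, 0, 20, 0, 0, 0, 0, 0, 0, 56, 0, 0, 0, 0, 0, 0, 56, 0, 0, 0, 0, 0, 0, 56, 0, 0, 0, 0, 0, 0, 56, 0, 0, 10, 0, 0, 0, 56, 0, 0, 20, 0, 0, 0, 56, 0, 0, 30, 0, 0, 0, 56, 0, 0, 30, 0, 0, 0, 60, -10, 0, 30, 0, 0, 0, 80, -20, 0, 30, 0, 0, 0, 80, -20, 0, 25, 0, 0, 0, 80, 0, 0, 0, 0, 0, 0, 80, 0, 0, 0, 0, 0, 0, 80, 0, 0, 0, 0, 0, 0, 80])

```text
time: 15.73
tcp_pos: [0.4974, 0.0014, 0.222]
orientation: [-1.973, 2.442, -0.006]
force: [1.0, -0.3, -0.6]
gripper_width: 0.0802
```

Run:
```python
from h import *
st(); cap('wrist','w14')
a=cv2.imread('pics/w14.png')
cv2.imwrite('pics/w14c.png',cv2.resize(a[80:320,160:440],None,fx=2.5,fy=2.5,interpolation=cv2.INTER_CUBIC))
```

```text
t 15.73 tcp [497.4   1.4 222. ] jaw yaw -102.13 z [ 0.004 -0.002 -1.   ] F [ 1.  -0.3 -0.6] w 80.2 q7 -1.76
```

View pics/w14c.png

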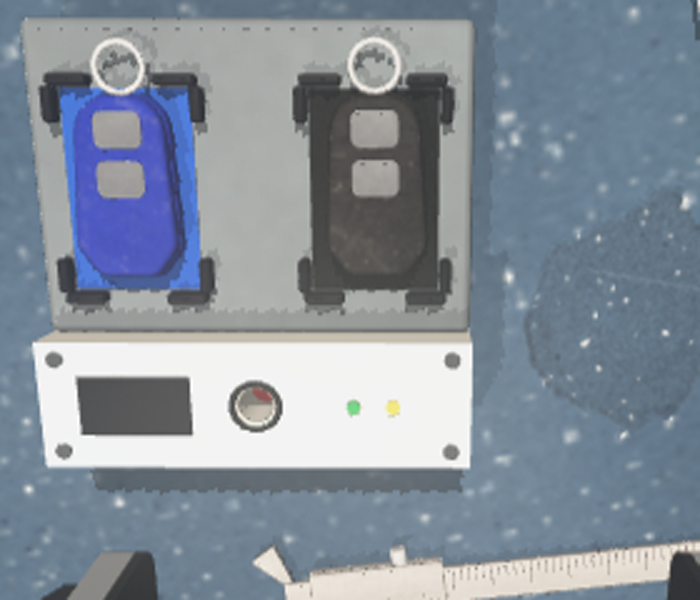

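>>> send_rows(commands=[-5, -30, 0, 0, 0, 0, 60, -5, -34, 0, 0, 0, 0, 60, -5, -34, 0, 0, 0, 0, 60, -5, -34, 0, 0, 0, 0, 60, -5, -34, 0, 0, 0, 0, 60, -5, -34, 0, 0, 0, 0, 60, -5, -34, 0, 0, 0, 0, 60, -5, -34, 0, 0, 0, 0, 60, -5, -34, 0, 0, 0, 0, 60, -5, -34, 0, 0, 0, 0, 60, 0, -34, 0, 0, 0, 0, 60, 0, 0, 0, 0, 0, 0, 60, 0, 0, 0, 0, 0, 0, 60, 0, 0, 0, 0, 0, 0, 60])

```text
time: 16.95
tcp_pos: [0.4436, -0.3858, 0.2031]
orientation: [1.973, -2.427, -0.024]
force: [-0.0, -0.0, 0.6]
gripper_width: 0.0601
```

Run:
```python
from h import *
c=ld('w14'); print('hole',(px2w(c,255/2.5+160,406/2.5+80,.046)*1000).round(1))
st(); cap('wrist','w15')
```

```text
hole [487.2  60.1  46. ]
t 16.95 tcp [ 443.6 -385.8  203.1] jaw yaw -101.78 z [-0.02   0.004 -1.   ] F [-0.  -0.   0.6] w 60.1 q7 -1.0
```

View pics/w15.png

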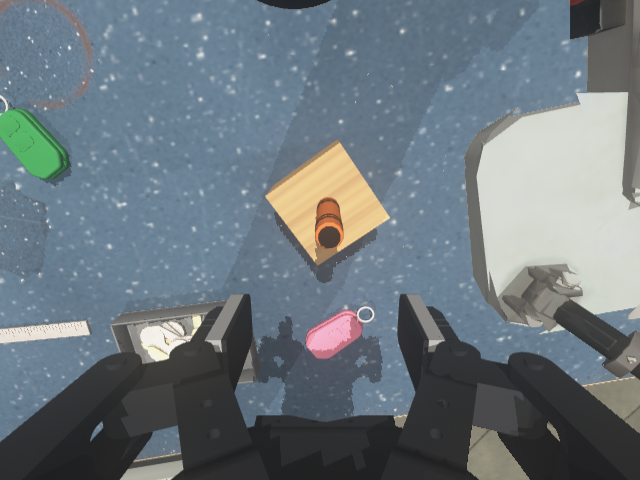

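Run:
```python
from h import *
c=ld('w15'); print('cap',(px2w(c,330,237,.142)*1000).round(1))
q=np.array([px2w(c,u,v,.06) for u,v in[(340,142),(389,214),(318,265),(266,195)]])*1000; print(q.round(1).tolist(),q.mean(0))
for k,a in(('side0',(530/4+290,180/4+250)),('scene0',(584/5+280,238/5+250))): print((px2w(ld(k),*a,.142)*1000).round(1))
```

```text
cap [ 455.9 -392.   142. ]
[[501.6, -410.1, 60.0], [440.1, -437.2, 60.0], [409.6, -373.8, 60.0], [474.4, -346.6, 60.0]] [ 456.44320024 -391.90950669   60.        ]
[ 452.5 -392.7  142. ]
[ 451.5 -391.7  142. ]
```

>>> send_rows(commands=[7, -3, -5, 0, -0.8, 0, 60, 6, -3, -20, 0, -0.4, 0, 60, 0, 0, -20, 0, 0, 0, 60, 0, 0, 0, 0, 0, 0, 60, 0, 0, 0, 0, 0, 0, 60])

```text
time: 17.42
tcp_pos: [0.4619, -0.3858, 0.1554]
orientation: [-1.989, 2.422, 0.003]
force: [0.9, 0.4, 0.0]
gripper_width: 0.0597
```

Run:
```python
from h import *
st(); cap('wrist','w16')
```

```text
t 17.42 tcp [ 461.9 -385.8  155.4] jaw yaw -101.23 z [ 0.005  0.006 -1.   ] F [0.9 0.4 0. ] w 59.7 q7 -0.97
```

View pics/w16.png

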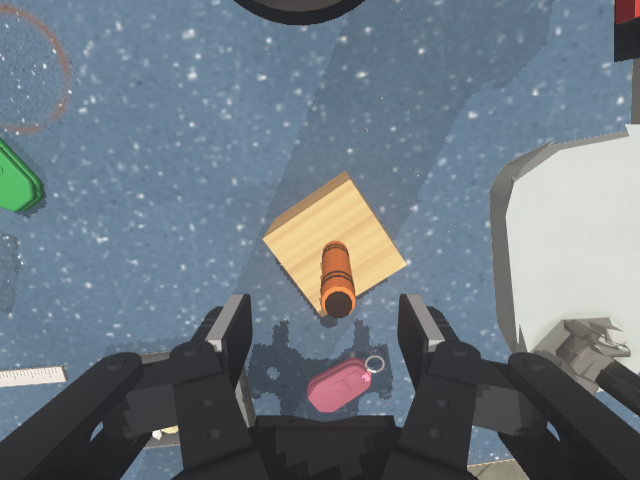

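>>> send_rows(commands=[-4, -4, 0, 0, 0.3, 0, 60, -2, -3, 0, 0, 0, 0, 60, 0, 0, -8, 0, 0, 0, 60, 0, 0, 0, 0, 0, 0, 60])

```text
time: 17.8
tcp_pos: [0.4568, -0.3929, 0.1499]
orientation: [-1.993, 2.422, 0.003]
force: [-0.3, 0.2, 0.2]
gripper_width: 0.0601
```

Run:
```python
from h import *
st(); c=cap('wrist','w17'); print(w2px(c,[.456,-.392,.142]))
```

```text
t 17.8 tcp [ 456.8 -392.9  149.9] jaw yaw -101.11 z [ 0.002  0.004 -1.   ] F [-0.3  0.2  0.2] w 60.1 q7 -0.95
[322.3240474  303.14398598]
```

View pics/w17.png

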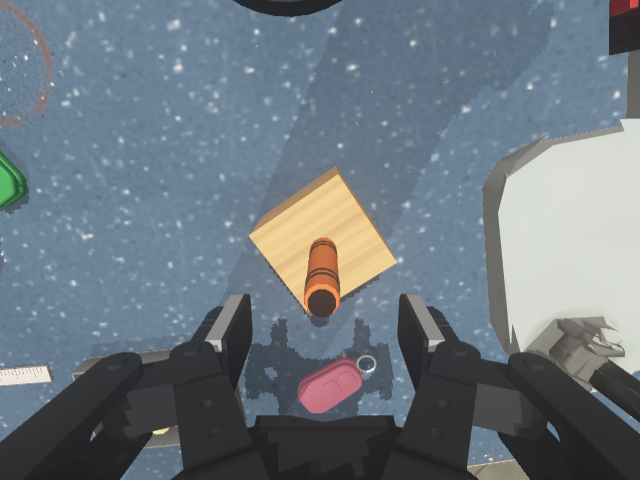

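>>> send_rows(commands=[0, 0, -12, 0, 0, 0, 60, 0, 0, -15, 0, 0, 0, 60, 0, 0, -15, 0, 0, 0, 60, 0, 0, -12, 0, 0, 0, 60, 0, 0, 0, 0, 0, 0, 60, 0, 0, 0, 0, 0, 0, 60])

```text
time: 18.35
tcp_pos: [0.4573, -0.3939, 0.0937]
orientation: [-1.991, 2.423, -0.003]
force: [0.0, 0.0, 0.3]
gripper_width: 0.0598
```

Run:
```python
from h import *
st()
```

```text
t 18.35 tcp [ 457.3 -393.9   93.7] jaw yaw -101.17 z [ 0.006  0.002 -1.   ] F [0.  0.  0.3] w 59.8 q7 -0.93
```

>>> send_rows(commands=[-1, 2, -4, 0, 0.3, 0, 60, 0, 0, -4, 0, 0, 0, 60, 0, 0, 0, 0, 0, 0, 60, 0, 0, 0, 0, 0, 0, 5, 0, 0, 0, 0, 0, 0, 5, 0, 0, 0, 0, 0, 0, 5, 0, 0, 0, 0, 0, 0, 5, 0, 0, 0, 0, 0, 0, 5, 0, 0, 0, 0, 0, 0, 5, 0, 0, 0, 0, 0, 0, 5, 0, 0, 0, 0, 0, 0, 5])

```text
time: 19.27
tcp_pos: [0.4573, -0.3924, 0.0874]
orientation: [-1.993, 2.425, -0.003]
force: [-0.2, 0.7, -1.7]
gripper_width: 0.0156
```

Run:
```python
from h import *
st(); cap('wrist','w18')
```

```text
t 19.27 tcp [ 457.3 -392.4   87.4] jaw yaw -101.17 z [ 0.003  0.    -1.   ] F [-0.2  0.7 -1.7] w 15.6 q7 -0.93
```

View pics/w18.png

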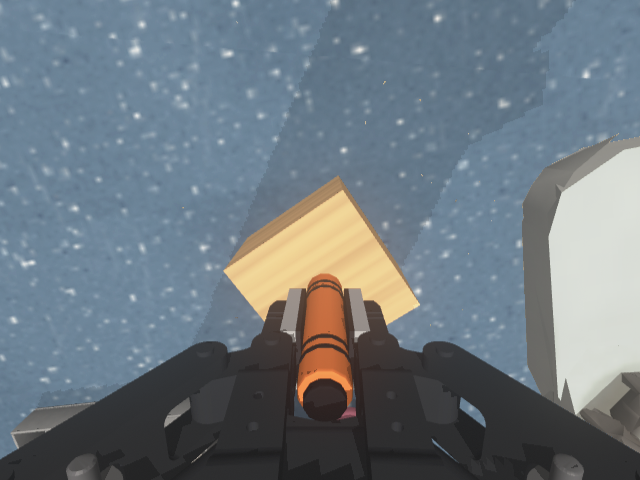

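>>> send_rows(commands=[0, 0, 8, 0, 0, 0, 5, 0, 0, 12, 0, 0, 0, 5, 0, 0, 14, 0, 0, 0, 5, 0, 0, 14, 0, 0, 0, 5, 0, 0, 14, 0, 0, 0, 5, 0, 0, 14, 0, 0, 0, 5, 0, 0, 20, 0, 0, 0, 5, 0, 0, 20, 0, 0, 0, 5, 0, 0, 0, 0, 0, 0, 5, 0, 0, 0, 0, 0, 0, 5])

```text
time: 20.15
tcp_pos: [0.456, -0.3923, 0.2171]
orientation: [-1.991, 2.426, -0.006]
force: [-0.3, 0.5, -0.7]
gripper_width: 0.0158
```

Run:
```python
from h import *
st(); cap('wrist','w19'); cap('side','s19')
a=cv2.imread('pics/s19.png'); cv2.imwrite('pics/s19c.png',cv2.resize(a[150:450,300:640],None,fx=2,fy=2))
```

```text
t 20.15 tcp [ 456.  -392.3  217.1] jaw yaw -101.24 z [ 0.005 -0.001 -1.   ] F [-0.3  0.5 -0.7] w 15.8 q7 -0.98
```

View pics/s19c.png

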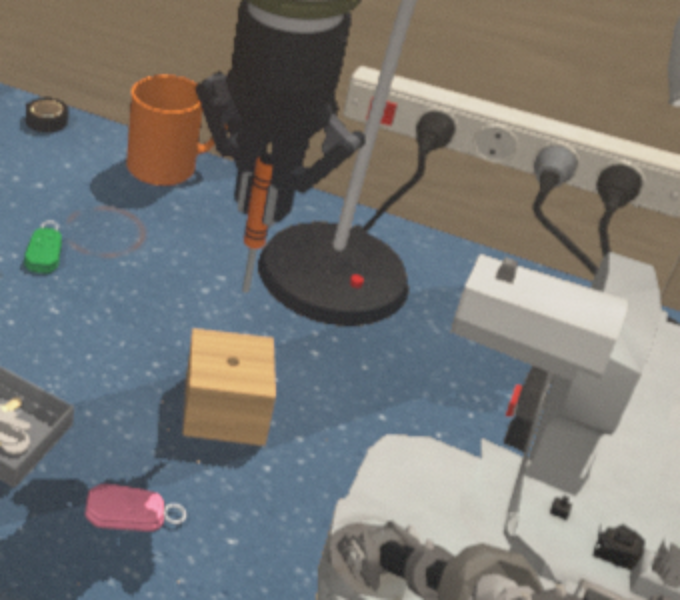

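View pics/w19.png

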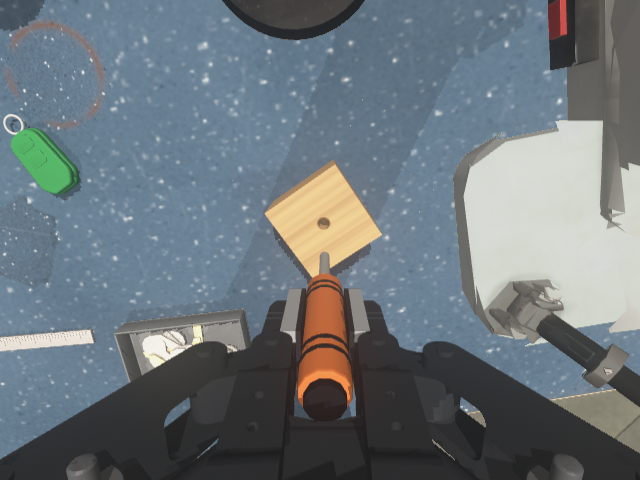

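Run:
```python
from h import *
c=ld('w19'); print((px2w(c,325,254,.1397)*1000).round(1)); print(w2px(c,[.456,-.3923,.1397]))
s=ld('s19'); print(w2px(s,[.456,-.3923,.1397]), 300+248/2,150+291/2)
print('block hole',(px2w(c,324,223,.06)*1000).round(1))
```

```text
[ 455.2 -392.8  139.7]
[323.98948845 252.93892871]
[422.93392212 294.77091486] 424.0 295.5
block hole [ 456.2 -392.3   60. ]
```

>>> send_rows(commands=[2, 30, 0, 0, 0, 0, 5, 2, 34, 0, 0, 0, 0, 5, 2, 34, 0, 0, 0, 0, 5, 2, 34, 0, 0, 0, 0, 5, 2, 34, 0, 0, 0, 0, 5, 2, 34, 0, 0, 0, 0, 5, 2, 34, 0, 0, 0, 0, 5, 2, 34, 0, 0, 0, 0, 5, 2, 34, 0, 0, 0, 0, 5, 2, 34, 0, 0, 0, 0, 5, 2, 34, 0, 0, 0, 0, 5, 2, 34, 0, 0, 0, 0, 5, 0, 0, 0, 0, 0, 0, 5, 0, 0, 0, 0, 0, 0, 5, 0, 0, 0, 0, 0, 0, 5])

```text
time: 21.5
tcp_pos: [0.4691, 0.0296, 0.2052]
orientation: [1.982, -2.419, -0.013]
force: [-1.0, -0.8, -1.3]
gripper_width: 0.0158
```

Run:
```python
from h import *
st()
```

```text
t 21.5 tcp [469.1  29.6 205.2] jaw yaw -101.36 z [-0.016 -0.003 -1.   ] F [-1.  -0.8 -1.3] w 15.8 q7 -1.8
```

>>> send_rows(commands=[9, 15, -5, 0, -0.7, 0, 5, 9, 14, -15, 0, -0.2, 0, 5, 0, 0, -15, 0, 0, 0, 5, 0, 0, -15, 0, 0, 0, 5, 0, 0, 0, 0, 0, 0, 5, 0, 0, 0, 0, 0, 0, 5])

```text
time: 22.0
tcp_pos: [0.4875, 0.0517, 0.1526]
orientation: [1.974, -2.438, 0.004]
force: [0.2, 0.7, 0.2]
gripper_width: 0.0159
```

Run:
```python
from h import *
st(); c=cap('wrist','w20')
a=cv2.imread('pics/w20.png'); cv2.imwrite('pics/w20c.png',cv2.resize(a[180:330,240:410],None,fx=4,fy=4,interpolation=cv2.INTER_CUBIC))
```

```text
t 22.0 tcp [487.5  51.7 152.6] jaw yaw -101.98 z [-0.002 -0.005 -1.   ] F [0.2 0.7 0.2] w 15.9 q7 -1.82
```

View pics/w20c.png

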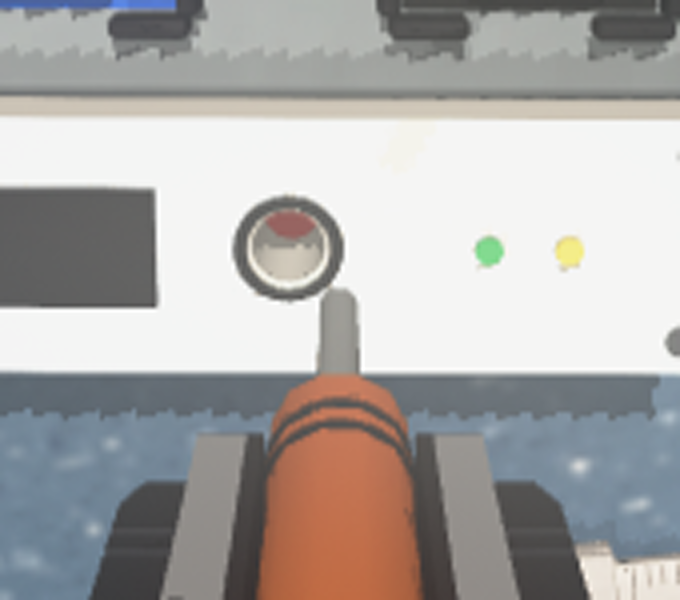

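Run:
```python
from h import *
c=ld('w20')
print('hole',(px2w(c,289/4+240,248/4+180,.046)*1000).round(1),'tip(center ~)',(px2w(c,338.5/4+240,297/4+180,.0752)*1000).round(1))
```

```text
hole [487.1  59.7  46. ] tip(center ~) [486.1  51.2  75.2]
```

>>> send_rows(commands=[0, 5, -4, 0, 0, 0, 5, 0, 4, -8, -0.3, 0, 0, 5, 0, 0, -6, 0, 0, 0, 5, 0, 0, 0, 0, 0, 0, 5, 0, 0, 0, 0, 0, 0, 5])

```text
time: 22.47
tcp_pos: [0.4884, 0.0601, 0.1352]
orientation: [1.97, -2.44, 0.014]
force: [0.9, 0.8, -1.5]
gripper_width: 0.0156
```

Run:
```python
from h import *
st(); c=cap('wrist','w21')
a=cv2.imread('pics/w21.png'); cv2.imwrite('pics/w21c.png',cv2.resize(a[180:330,240:410],None,fx=4,fy=4,interpolation=cv2.INTER_CUBIC))
```

```text
t 22.47 tcp [488.4  60.1 135.2] jaw yaw -102.17 z [ 0.001 -0.01  -1.   ] F [ 0.9  0.8 -1.5] w 15.6 q7 -1.83
```

View pics/w21c.png

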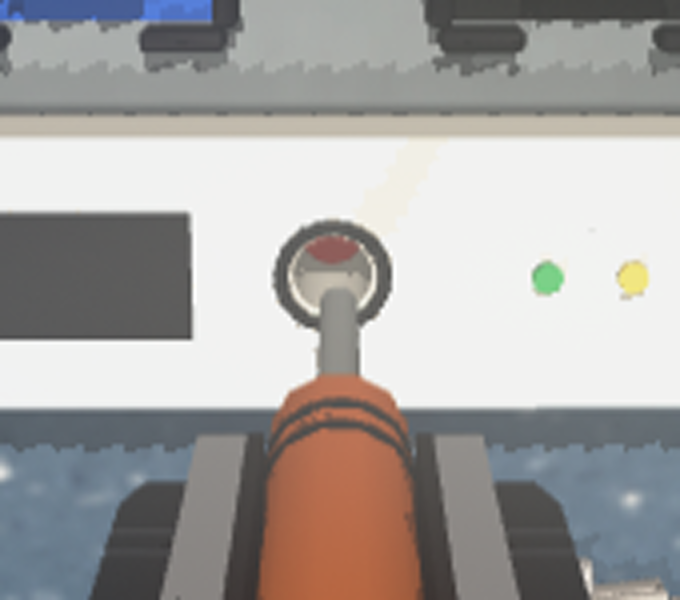

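>>> send_rows(commands=[0, 0, 0, 0.7, 0, 0, 5, 0, 0, -5, 0, 0, 0, 5, 0, 0, 0, 0, 0, 0, 5, 0, 0, 0, 0, 0, 0, 5])

```text
time: 22.85
tcp_pos: [0.4887, 0.0599, 0.1303]
orientation: [-1.971, 2.441, 0.002]
force: [0.6, -0.1, -0.7]
gripper_width: 0.0156
```

Run:
```python
from h import *
st(); c=cap('wrist','w22')
a=cv2.imread('pics/w22.png'); cv2.imwrite('pics/w22c.png',cv2.resize(a[180:330,240:410],None,fx=4,fy=4,interpolation=cv2.INTER_CUBIC))
```

```text
t 22.85 tcp [488.7  59.9 130.3] jaw yaw -102.16 z [ 0.002  0.003 -1.   ] F [ 0.6 -0.1 -0.7] w 15.6 q7 -1.81
```

View pics/w22c.png

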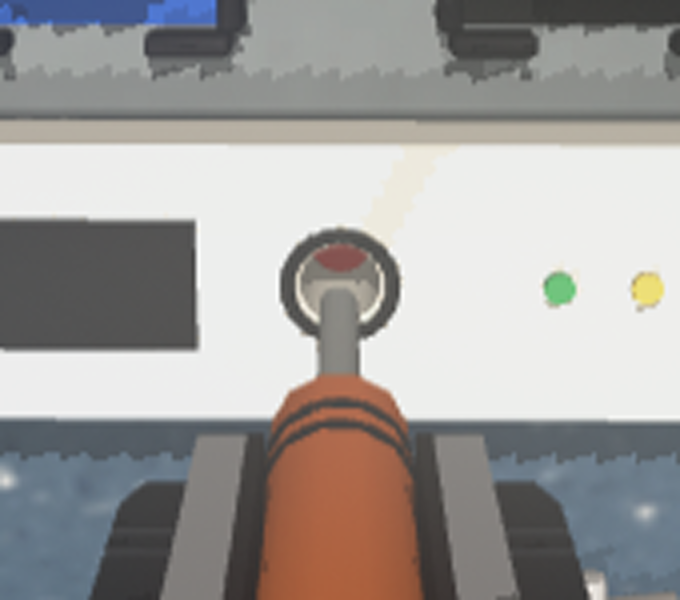

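>>> send_rows(commands=[0, 0, -4, 0, 0, 0, 5, 0, 0, -4, 0, 0, 0, 5, 0, 0, -4, 0, 0, 0, 5, 0, 0, 0, 0, 0, 0, 5])

```text
time: 23.23
tcp_pos: [0.4888, 0.0599, 0.1174]
orientation: [-1.97, 2.441, 0.001]
force: [0.3, 0.4, -1.1]
gripper_width: 0.0155
```

Run:
```python
from h import *
st(); c=cap('wrist','w23')
a=cv2.imread('pics/w23.png'); cv2.imwrite('pics/w23c.png',cv2.resize(a[180:330,240:410],None,fx=4,fy=4,interpolation=cv2.INTER_CUBIC))
```

```text
t 23.23 tcp [488.8  59.9 117.4] jaw yaw -102.17 z [ 0.003  0.004 -1.   ] F [ 0.3  0.4 -1.1] w 15.5 q7 -1.81
```

View pics/w23c.png

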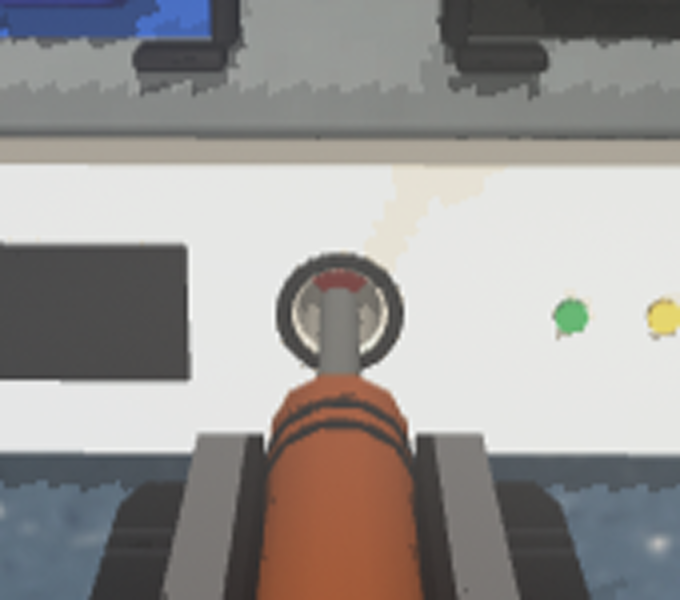

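Tip is inside the hole (crop centre about (340,312)) with no contact force. Continuing down.

>>> send_rows(commands=[0, 0, -4, 0, 0, 0, 5, 0, 0, -4, 0, 0, 0, 5, 0, 0, -4, 0, 0, 0, 5, 0, 0, -2, 0, 0, 0, 5, 0, 0, 0, 0, 0, 0, 5])

```text
time: 23.7
tcp_pos: [0.4889, 0.06, 0.1019]
orientation: [-1.971, 2.441, 0.001]
force: [-0.6, 0.1, -0.4]
gripper_width: 0.0156
```

Run:
```python
from h import *
st()
```

```text
t 23.7 tcp [488.9  60.  101.9] jaw yaw -102.16 z [ 0.003  0.003 -1.   ] F [-0.6  0.1 -0.4] w 15.6 q7 -1.8
```

>>> send_rows(commands=[0, 0, -2, 0, 0, 0, 5, 0, 0, -2, 0, 0, 0, 5, 0, 0, -1, 0, 0, 0, 5, 0, 0, 0, 0, 0, 0, 5])

```text
time: 24.03
tcp_pos: [0.489, 0.06, 0.0965]
orientation: [-1.971, 2.441, 0.001]
force: [0.1, -0.1, 1.7]
gripper_width: 0.0155
```

Run:
```python
from h import *
st()
```

```text
t 24.03 tcp [489.   60.   96.5] jaw yaw -102.16 z [ 0.003  0.004 -1.   ] F [ 0.1 -0.1  1.7] w 15.5 q7 -1.8
```

>>> send_rows(commands=[0, 0, -1.5, 0, 0, 0, 5, 0, 0, -1.5, 0, 0, 0, 5, 0, 0, 0, 0, 0, 0, 5])

```text
time: 24.28
tcp_pos: [0.4891, 0.06, 0.0937]
orientation: [-1.97, 2.44, 0.001]
force: [-0.8, -1.3, 5.1]
gripper_width: 0.0158
```

Run:
```python
from h import *
st()
```

```text
t 24.28 tcp [489.1  60.   93.7] jaw yaw -102.17 z [ 0.004  0.004 -1.   ] F [-0.8 -1.3  5.1] w 15.8 q7 -1.79
```

>>> send_rows(commands=[0, 0, -1, 0, 0, 0, 5, 0, 0, -1, 0, 0, 0, 5])

```text
time: 24.45
tcp_pos: [0.4896, 0.0599, 0.0927]
orientation: [-1.969, 2.44, 0.0]
force: [-3.1, -0.2, 21.7]
gripper_width: 0.0155
```

Run:
```python
from h import *
st(); bot.capture('wrist'); st(); bot.capture('side'); st()
```

```text
t 24.45 tcp [489.6  59.9  92.7] jaw yaw -102.19 z [ 0.005  0.004 -1.   ] F [-3.1 -0.2 21.7] w 15.5 q7 -1.79
t 24.5 tcp [489.6  59.9  92.8] jaw yaw -102.19 z [ 0.005  0.004 -1.   ] F [-2.1  0.  18.5] w 15.7 q7 -1.79
t 24.55 tcp [489.5  59.9  92.9] jaw yaw -102.19 z [ 0.005  0.004 -1.   ] F [-1.9 -1.2 17. ] w 15.5 q7 -1.79
```

>>> send_rows(commands=[0, 0, 0, 0, 0, 0, 5, 0, 0, 0, 0, 0, 0, 5, 0, 0, 0, 0, 0, 0, 5])

```text
time: 24.8
tcp_pos: [0.489, 0.0599, 0.094]
orientation: [-1.968, 2.44, 0.001]
force: [-0.7, -0.4, 3.7]
gripper_width: 0.0156
```

Run:
```python
from h import *
for i in range(4): st(); bot.capture('wrist')
c=cap('wrist','w24'); cap('scene','c24'); st()
```

```text
t 24.8 tcp [489.   59.9  94. ] jaw yaw -102.21 z [ 0.005  0.005 -1.   ] F [-0.7 -0.4  3.7] w 15.6 q7 -1.79
t 24.85 tcp [489.1  59.9  94. ] jaw yaw -102.21 z [ 0.005  0.005 -1.   ] F [-0.6 -0.1  3.8] w 15.3 q7 -1.79
t 24.9 tcp [489.1  59.9  93.9] jaw yaw -102.2 z [ 0.005  0.005 -1.   ] F [-0.7  0.2  3.8] w 15.7 q7 -1.79
t 24.95 tcp [489.1  59.9  93.8] jaw yaw -102.2 z [ 0.005  0.005 -1.   ] F [-1.3  0.7  4.2] w 15.3 q7 -1.79
t 25.1 tcp [489.1  59.9  93.7] jaw yaw -102.2 z [ 0.005  0.005 -1.   ] F [-0.9 -0.7  3.8] w 15.4 q7 -1.79
```

View pics/w24.png

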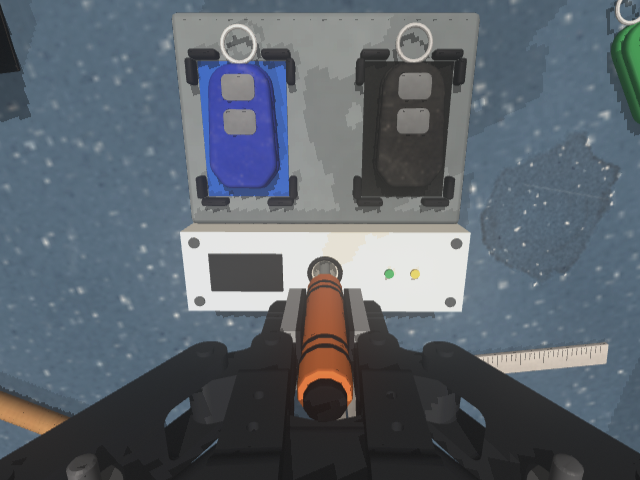

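View pics/c24.png

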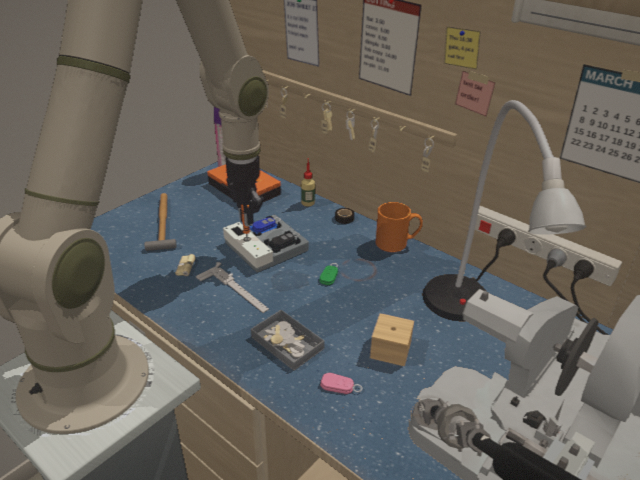

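>>> send_rows(commands=[0, 0, -1, 0, 0, 0, 5])

```text
time: 25.18
tcp_pos: [0.4893, 0.0599, 0.093]
orientation: [-1.968, 2.439, 0.001]
force: [-2.2, -0.6, 19.3]
gripper_width: 0.0154
```

Run:
```python
from h import *
for i in range(6): st(); bot.capture('wrist')
```

```text
t 25.18 tcp [489.3  59.9  93. ] jaw yaw -102.2 z [ 0.005  0.005 -1.   ] F [-2.2 -0.6 19.3] w 15.4 q7 -1.79
t 25.23 tcp [489.4  59.9  93. ] jaw yaw -102.21 z [ 0.005  0.005 -1.   ] F [-2.  -0.3 14.9] w 15.5 q7 -1.79
t 25.28 tcp [489.4  59.8  93.1] jaw yaw -102.21 z [ 0.005  0.005 -1.   ] F [-2.1 -0.1 14.2] w 15.6 q7 -1.79
t 25.33 tcp [489.3  59.8  93.2] jaw yaw -102.21 z [ 0.005  0.005 -1.   ] F [-2.6  1.  12.7] w 15.8 q7 -1.79
t 25.38 tcp [489.3  59.8  93.2] jaw yaw -102.21 z [ 0.005  0.005 -1.   ] F [-2.2 -0.1 12.4] w 15.6 q7 -1.79
t 25.43 tcp [489.3  59.9  93.2] jaw yaw -102.21 z [ 0.005  0.005 -1.   ] F [-1.7  0.3 12.9] w 15.9 q7 -1.79
```

Run:
```python
from h import *
for i in range(4): bot.capture('wrist')
st(); bot.hand_in(); st()
```

```text
t 25.68 tcp [489.3  59.9  93.2] jaw yaw -102.21 z [ 0.005  0.005 -1.   ] F [-2.5 -0.  12.6] w 15.7 q7 -1.79
the job is handed in; nothing more can be done
the job is handed in; nothing more can be done
```

I laid both fobs in the bays of their own colours, ring ends away from the console, and let go of them. I then drew the stylus out of its block, put its pin through the console hole and pressed the button down. I handed the job in at 25.7 s, still gripping the stylus and keeping the button pressed; no verdict was reported.

- **Press:** the last reading showed a steady push of about 12.6 N. That is above the 4.8 N needed for full travel and below the 35 N limit. It peaked at 21.7 N when the button bottomed out. The button's travel itself can't be read, so "fully down" is inferred from the force.
- **Stylus:** it was upright to within about 0.01 rad, going by the tool axis and the way it sat in the jaws. The jaw opening was 15.7 mm on the 17 mm handle.
- **Fobs:** the last wrist picture showed both flat and centred in their bays. I measured the blue one at about 2 mm off centre, but checked the black one only by eye.
- **Bystanders:** none of them was touched.

Two checks disagreed. The first outside-camera estimate of the copier was about 2 mm off the wrist-camera ones, and I used the wrist values. An automatic outline of the blue fob in its bay came out too small, so I ignored it and measured the fob's ends by hand.

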